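# Reload the work lamp's battery bay

### The job

Take the large cell out of the tray, lay it down in the angle-iron rest and let go of it there, then take it again lying and load it into the lamp's open battery bay: flat end against the coil spring and under the hood, push the spring back and drop the nub end in behind the contact wall by the lamp head. Leave the cell fully home and level in the bay, and leave the other things in the tray and on the bench where they are.

Things in the scene. Friction and masses are not known exactly. Their poses are not given: they have to be found in the camera images.
- cell_center (a point): Centre of the large cell (grey, bright ends): cylinder 33 mm in diameter, can 58.5 mm long, on one end a nub 10 mm in diameter and 2.5 mm high: 61 mm over all, about 140 g. The point lies on its axis, 30.5 mm from the flat end and from the nub's tip; z runs along the cell towards the nub. It starts standing nub up in one of the tray's pockets, flat end on its floor.
- cell_nub (a point): Tip of the large cell's nub, on its axis, 30.5 mm from the centre.
- rest_mid (a point): Fixed angle-iron rest, an upward-opening 90 degree V along its x axis. The point is where the axis of a cell lying in the middle of the V is: 32 mm above the bench, 23.3 mm above the V's vertex; z up. The V's legs reach only 14 mm sideways and 14 mm above the vertex, so fingers pass down beside a lying cell; the base is 22 mm wide, 110 mm long.
- bay (a point): Battery bay of the fixed work lamp: where the centre of the fully home cell lies, 32 mm above the bench; x runs along the bay towards the lamp head, -x to the spring, z up. The cell lies in a V of legs reaching 14 mm sideways, vertex 23.3 mm below the point; fingers have free room at both sides. The round lamp head, 50 mm in diameter, fills x = 66 to 110 mm, to 51 mm above the bench.
- spring (a joint): How far the spring plate is pushed back, in m: 0 free, 0.006 with the cell home, stop at 0.014. It takes 1.5 N to start and 0.5 N per mm more.
- small_cell_center (a point): Centre of a smaller cell of the same look, 26 mm in diameter and 50 mm over all, standing nub up in another pocket of the tray; stays there.
- stub_center (a point): Centre of a plain steel bar stub, 33 mm in diameter and 45 mm high, without nub, standing in another pocket of the tray; stays there.
- can_center (a point): Upright spray can, 52 mm in diameter, 163 mm high over all, standing on the bench; the point is on its axis 80 mm above the bench. Stays there.
- coupon_center (a point): Loose flat steel weld coupon, 140 x 46 x 12 mm (x, y, z), lying on the bench beside the lamp; point at its centre. Stays there.
- tray_in (a point): Centre of the fixed plywood tray's inner floor, 4 mm above the bench; x along its row of three pockets, z up. Tray 134 x 46 mm outside, 4 mm walls; rim and dividers stand 22 mm above the bench; pockets 39 x 38 mm, centres at x = -43, 0 and +43 mm. The large cell's top is 65 mm above the bench.
- rest_stop (a point): Inner face of one of the rest's two end stops, at the top of the stop, on the rest's middle line; the other is as far on the other side of the rest's middle (92 mm between them). Stops are 4 mm thick, 26 mm wide and 32 mm high above the bench. The x axis is along the V. A cell let go while leaning over 30 degrees along the V, its flat end low in it, topples and comes to lie.
- plate (a point): Middle of the face of the flat brass plate on the coil spring (24 mm wide, from 13 mm below to 21 mm above the point), on the bay's axis; x along the bay to the lamp head. Free, it stands at x = -24.5 mm from the bay point, 55 mm from the contact wall, so the 61 mm cell presses it back 6 mm when home.
- hood_edge (a point): Lower free edge of the hood over the spring: 26 mm from the bay point towards the spring, 22.5 mm above it. The hood is 36 mm wide, 4 mm thick, and joins the 60 mm high tail block (43 to 63 mm from the bay point). The cell cannot go straight down: its flat end goes in under this edge, nub end tilted up 25 to 30 degrees, pushes the plate back, then the nub end swings down.
- wall_top (a point): Top of the fixed contact wall's face, which the nub touches when home: 30.5 mm from the bay point towards the lamp head, 3.5 mm above it; wall 30 mm wide. A cell tilted 25 to 30 degrees and moved along its own axis clears both this edge and the hood's.
Mind the look-alikes: they are no part of the job. What is shaped like the part that bears rest_mid but green or turquoise is not meant. What is shaped like the part that bears bay but pink is not meant.

How it is judged:
By the outcome, as a careful person would: the job done as asked, in the order asked, and still so for the second after the job is handed in, with the robot touching nothing.
It also fails if it takes over 72 s, if anything falls off the work surface, if the arm or the gripper's body presses on something with over 40 N, if the wrist force passes 120 N, or if a joint passes its speed limit or range.

### The arm

A 6-joint arm with a two-finger parallel gripper is mounted at the origin on the work surface. World frame = base frame: x ahead of the robot, y to its left, z up, the work surface at z = 0. Lengths are in m, angles in rad, forces in N, time in s.
With the tool pointing down it reaches from about 0.275 to 0.75 m from the base axis. Payload 10.2 kg.
Tool frame: the origin (TCP) lies at the very end of the fingers, on their centre line; the grasp point (between the pads) lies 19 mm behind it (arm.grip_depth is the distance from the TCP to the grasp point, in m); z points along the fingers, y is the line along which they close (so a half turn about z gives the same grasp; the last joint's range is limited). The gripper opens to 85 mm and grips with 20 to 120 N. Pads are 22 mm wide; open, the fingers measure 114 mm over their backs; the gripper's body (76 mm by 85 mm) begins 54 mm behind the grasp point. The pads swing forward as they close: fully open they stand 13 mm farther back than shut.
Start: joints at [0.995, 0.313, 1.498, -0, 1.331, -0.223], TCP at [0.181, 0.493, 0.231] pointing down, gripper open.
Joint ranges: [-2.94, 2.94], [-0.97, 2.17], [0.19, 2.56], [-1.23, 4.37], [0.02, 3.11], [-2.88, 2.88]. Speed limits (rad/s): [2.39, 2.39, 3.01, 3.14, 3.14, 3.14].

### API

Orientations are given as a 3x3 rotation matrix whose columns are the frame's x, y, z axes.
In Python, from station import readout, get_image, arm, find_in gives the robot as it stands.
- The arm moves only by the shell command python3 -m pendant 'ROWS' [OPENING]. ROWS is JSON, a list of rows, each an object with "delta_pos": the shift along the tool's x, y, z normalised to -1 to 1, where 1 is 300 mm, a list of three; "twist": the turn about the tool's z normalised to -1 to 1, where 1 is pi rad. In form: [{"delta_pos": [x, y, z], "twist": twist}, ...]. A call has 1 to 20 rows; each row is the pose to reach, as a shift and turn from the pose commanded when the call began, along the tool's axes at that moment, turning the shorter way round; what a row does not reach only later rows make up. A row lasts 1/10 s, in which the tool goes at most 50 mm and 8.59 degrees, less where a joint would pass 70% of its speed; a pose out of reach is approached as far as the arm can. A call with a number of a shift or a turn outside -1 to 1 is refused whole. A call with a gripper value outside its range is refused whole. OPENING is the opening, from -1 (shut) to 1 (fully open), set as the call begins (- or left out, the last holds). The fingers move at their own pace and stop on an object; the grip force is fixed at half the most. Time passes only in rows, so rows that repeat a pose let the fingers close. It gives the time, the measured TCP pose, the force, the opening and the grip force at its end, in the units of the state.
- readout.get_state(): the state, without advancing time (a new reading comes with each control period).
- get_image(name): name is "side" or "top"; returns a dict with "pixels" (400x640x3 uint8, red, green, blue), "K" (3x3 intrinsics, pixels), "cam_to_world" (4x4, takes a point from camera to world coordinates). Camera axes: x right, y up, looking along -z (the intrinsics and any distortion apply to the point x, -y, -z); pixel columns grow to the right and rows downward; lengths in m; the calibration is good to about 2 mm. A picture is of the moment at which its call begins. There is no depth.
- arm.close_job(): hands the job in; it is judged then, once.
Trained networks look in the newest picture that a camera, given by its name, has taken for a name from the list of things; names that differ only in an ending like _2 or _b are one class to them, and where a whole thing is asked for, a point or a joint stands for the part that bears it (a point fixed in the world has none). Each returns a list of dicts, best first, with "p" (0 to 1); they miss things now and then, are a little off and sometimes report something else, mostly with a low value. They report only what shows in the picture. A call takes as long as a camera call. They do not tell look-alikes from the thing itself.
- find_in(camera, target): "location" ([x, y, z] in m, in the coordinates of the camera as it stood for that picture, good to about 4 mm: the middle of the surface that is visible of it).
The state is a dict: "clock": time; "joint_positions": joint angles; "qvel": joint speeds; "tau": joint torques, N m; "tcp_pos": TCP position; "ee_rot": TCP orientation; "contact_force": force on the tool from outside, world axes, zero at the start; "ft_torque": the same for the moment, N m; "opening": finger opening in m; "finger_force": force on a finger pad.
Only numpy, scipy, OpenCV 4.12 (cv2) and the standard library are available. Lean on these libraries where they do the work, as an engineer would, in place of code of your own. Each camera call takes 0.05 s, during which the arm holds its last target. There are 200 camera calls.

## Working session

There is one attempt and no reset: what is moved stays moved. The work goes in short steps, Python scripts to look and compute and a shell command to move; the robot and the scene stay as the last step left them, time stands still between calls to the robot, and variables do not carry over. Pictures are saved under pics/ and viewed, at most 10 in all, crops included, and the job is handed in when it is done.

```bash
ls; mkdir -p pics; cat > h.py <<'E'
import numpy as np, cv2
from station import readout,get_image,arm,find_in
def loc(cam,t,im):
    M=np.array(im["cam_to_world"]); r=[]
    for d in find_in(cam,t)[:4]:
        w=M[:3,:3]@np.array(d["location"])+M[:3,3]
        r.append((round(d["p"],2),np.round(w,4).tolist()))
    return r
def proj(im,P):
    M=np.array(im["cam_to_world"]);K=np.array(im["K"]);p=(np.array(P)-M[:3,3])@M[:3,:3]
    q=K@np.array([p[0],-p[1],-p[2]]);return q[:2]/q[2]
def unproj(im,uv,z):
    M=np.array(im["cam_to_world"]);K=np.array(im["K"]);d=np.linalg.inv(K)@np.array([uv[0],uv[1],1]);d=M[:3,:3]@(d*[1,-1,-1])
    return M[:3,3]+d*(z-M[2,3])/d[2]
def save(im,n): cv2.imwrite("pics/"+n,im["pixels"][:,:,::-1])
E
python3 - <<'E'
from h import *
for c in["top","side"]:
    im=get_image(c);save(im,c+"0.png");print(c,np.round(im["cam_to_world"],3).tolist(),np.round(im["K"],1).tolist(),{k for k in im})
    for t in["cell_center","cell_nub","rest_mid","bay","small_cell_center","stub_center","can_center","coupon_center","tray_in","rest_stop","plate","hood_edge","wall_top"]:
        print(t,[(p,w,np.round(proj(im,w)).tolist()) for p,w in loc(c,t,im)])
E
```

```text
pics
top [[-0.017, 0.982, -0.186, 0.305], [-1.0, -0.018, -0.003, -0.001], [-0.007, 0.186, 0.983, 1.05], [0.0, 0.0, 0.0, 1.0]] [[401.6, 0.0, 319.6], [0.0, 401.6, 196.2], [0.0, 0.0, 1.0]] {'K', 'cam_to_world', 'pixels'}
cell_center [(0.7, [0.4379, 0.2798, 0.06], [208.0, 220.0])]
cell_nub [(0.66, [0.4357, 0.2832, 0.0578], [207.0, 221.0])]
rest_mid [(0.73, [0.5487, 0.0081, 0.0146], [317.0, 178.0]), (0.65, [0.6819, 0.1179, 0.0159], [276.0, 131.0]), (0.59, [0.3987, 0.0151, 0.0151], [315.0, 235.0])]
bay [(0.94, [0.5065, -0.2204, 0.0395], [406.0, 191.0]), (0.77, [0.2952, -0.284, 0.0392], [437.0, 274.0])]
small_cell_center [(0.56, [0.4723, 0.2673, 0.0492], [215.0, 207.0])]
stub_center [(0.74, [0.5117, 0.2495, 0.0476], [222.0, 191.0]), (0.53, [0.6233, -0.2252, 0.0053], [403.0, 151.0])]
can_center [(0.78, [0.6613, -0.0314, 0.1276], [332.0, 122.0])]
coupon_center [(0.71, [0.6225, -0.2256, 0.0071], [403.0, 151.0]), (0.18, [0.5544, 0.0059, 0.0143], [318.0, 176.0])]
tray_in [(0.85, [0.4721, 0.2645, 0.0162], [219.0, 209.0]), (0.64, [0.5527, 0.0096, 0.0136], [316.0, 177.0])]
rest_stop [(0.96, [0.4, 0
[... 1176 characters left out ...]
])]
stub_center []
can_center [(0.96, [0.6654, -0.0175, 0.0983], [260.0, 180.0]), (0.34, [0.4321, 0.2871, 0.0631], [282.0, 327.0]), (0.29, [0.623, -0.2184, 0.0102], [311.0, 163.0])]
coupon_center [(0.92, [0.6219, -0.2209, 0.0114], [312.0, 162.0])]
tray_in [(0.91, [0.4694, 0.277, 0.0205], [270.0, 324.0])]
rest_stop [(0.84, [0.4031, 0.0174, 0.0126], [348.0, 246.0]), (0.83, [0.6818, 0.1198, 0.0163], [230.0, 236.0]), (0.75, [0.5483, 0.0113, 0.0177], [297.0, 223.0])]
plate []
hood_edge [(0.92, [0.5078, -0.2061, 0.0373], [345.0, 170.0]), (0.68, [0.2945, -0.2711, 0.0337], [425.0, 179.0])]
wall_top [(0.79, [0.5027, -0.2062, 0.0377], [347.0, 170.0]), (0.61, [0.2973, -0.2708, 0.0367], [424.0, 178.0])]
```

```bash
python3 - <<'E'
import cv2
a=cv2.imread("pics/top0.png");cv2.imwrite("pics/t0c.png",cv2.resize(a[100:310,190:500],None,fx=2.5,fy=2.5,interpolation=2))
E
```

```text
(no output)
```

View pics/t0c.png

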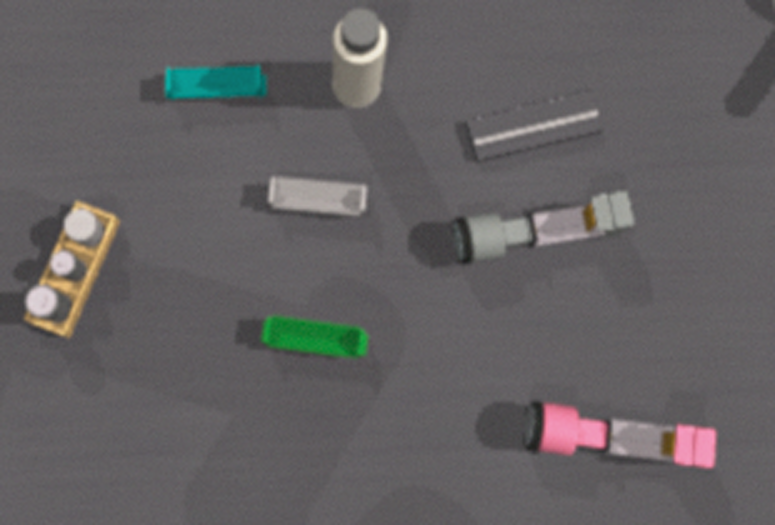

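View pics/side0.png

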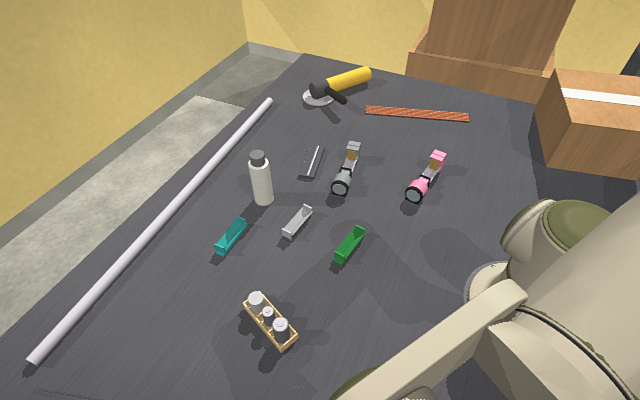

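The meant parts are the grey rest at top px (317,178), not the green (315,235) or turquoise (276,131) one. The lamp is the grey one at (406,191), not the pink one at (437,274), with its head to the left (+y) and its spring to the right (-y). The large cell stands at (207,221), the largest with a nub, at the near end of the tray. I'll confirm this in one enlarged crop.

```bash
python3 - <<'E'
from h import *
im=get_image("top");a=im["pixels"][:,:,::-1];np.save("top.npy",im["pixels"])
def crop(x,y,w,h,f):
    c=cv2.resize(a[y:y+h,x:x+w],None,fx=f,fy=f,interpolation=cv2.INTER_CUBIC)
    for i in range(0,w,10): cv2.putText(c,str(x+i),(i*f,9),0,.33,(0,255,255),1);cv2.line(c,(i*f,10),(i*f,14),(0,255,255),1)
    for i in range(0,h,10): cv2.putText(c,str(y+i),(0,i*f+4),0,.33,(0,255,255),1)
    return c
A=crop(365,170,90,42,8); B=crop(288,162,60,32,8); C=crop(193,178,50,60,5)
o=np.zeros((600,800,3),np.uint8);o[:336,:720]=A;o[340:596,:480]=B;o[340:600,490:740]=C[:260]
cv2.imwrite("pics/crop1.png",o)
s=readout.get_state();print({k:np.round(v,4).tolist() for k,v in s.items()})
E
```

```text
{'clock': 1.45, 'joint_positions': [0.9946, 0.3129, 1.4976, -0.0, 1.331, -0.2234], 'qvel': [-0.0004, -0.0005, -0.0014, -0.0005, -0.0004, -0.0001], 'tau': [0.0003, -41.2169, -25.9897, -0.0002, 0.0005, 0.0], 'tcp_pos': [0.1814, 0.4927, 0.2313], 'ee_rot': [[-0.9384, 0.3455, 0.0], [0.3455, 0.9384, 0.0], [-0.0, 0.0, -1.0]], 'contact_force': [0.1995, -0.0992, -0.17], 'ft_torque': [-0.0315, -0.0271, 0.0183], 'finger_force': 0.0, 'opening': 0.0851}
```

View pics/crop1.png

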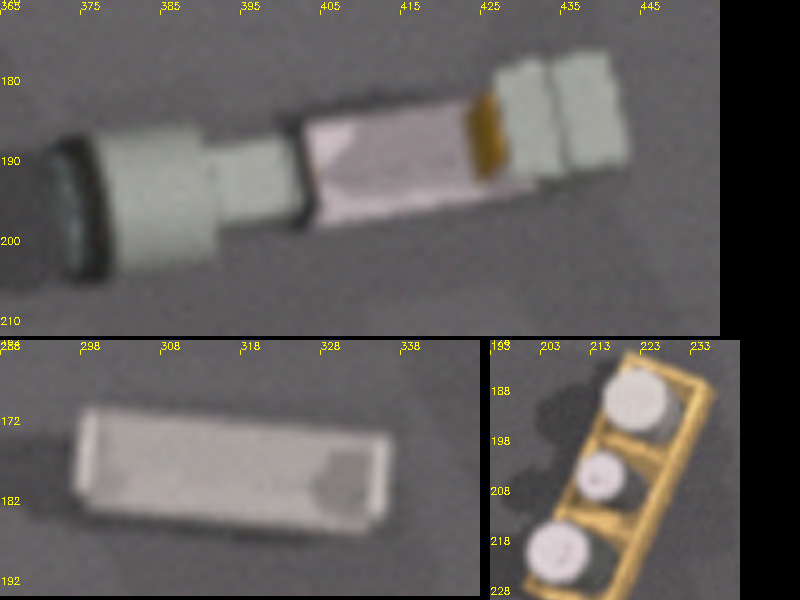

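```bash
python3 - <<'E'
from h import *
im=get_image("top")
def U(X,Y,z,x0,y0,f,yo=0): return unproj(im,(x0+(X+.5)/f-.5,y0+(Y-yo+.5)/f-.5),z)
f=lambda v:np.round(v*1000,1).tolist()
cell=U(557,551,.0625,193,178,5,340);st=U(636,399,.049,193,178,5,340);sm=U(600,476,.0525,193,178,5,340)
print("cell",f(cell),"stub",f(st),"small",f(sm),"dist",np.linalg.norm((cell-st)[:2]),"mid",f((cell+st)/2), "yaw",np.arctan2(*(st-cell)[1::-1]))
L=U(87.5,451,.032,288,162,8,340);R=U(380,478,.032,288,162,8,340)
print("rest",f((L+R)/2),np.linalg.norm((L-R)[:2]),"dir to +y",f((L-R)/np.linalg.norm((L-R)[:2])))
A=lambda X,Y,z:U(X,Y,z,365,170,8)
pts=dict(hood=(A(498,124,.0585),-26),tail=(A(618,106,.06),-63),wall=(A(312,175,.0355),30.5),head=(A(210,192,.051),66))
for k,v in pts.items(): print(k,f(v[0]),v[1])
P=np.array([v[0][:2] for v in pts.values()]);x=np.array([v[1] for v in pts.values()])/1000
c=np.polyfit(x,P,1);d=c[0]/np.linalg.norm(c[0]);print("bay",f(c[1]),"scale",np.linalg.norm(c[0]),"dir",d)
for k,(p,xx) in pts.items(): q=p[:2]-c[1];print(k,q@d*1000-xx,(q[0]*-d[1]+q[1]*d[0])*1000)
sd=get_image("side")
print(loc("side","cell_nub",sd),loc("top","cell_nub",im))
# overlay side check
o=sd["pixels"][:,:,::-1].copy()
mid=(L+R)/2;u=(L-R)/np.linalg.norm(L-R);B=np.append(c[1],.032);D=np.append(d,0)
Q=[cell,mid+u*.048,mid-u*.048,B+D*-.026+[0,0,.0265],B+D*-.063+[0,0,.028],B+D*.0305+[0,0,.0035],B+D*.066+[0,0,.019]]
o=cv2.resize(o[140:350,240:380],None,fx=2.8*1.0,fy=2.8,interpolation=2)
for q in Q:
    u_,v_=proj(sd,q);cv2.circle(o,(int((u_-240+.5)*2.8),int((v_-140+.5)*2.8)),2,(0,0,255),-1)
cv2.imwrite("pics/side1.png",o)
E
```

```text
cell [432.9, 41.4, 62.5] stub [511.8, 1.0, 49.0] small [471.8, 19.8, 52.5] dist 0.08867842886283031 mid [472.4, 21.2, 55.7] yaw -0.47339476620799015
rest [548.1, 8.4, 32.0] 0.09568654149865409 dir to +y [113.0, 993.6, 0.0]
hood [516.0, -269.1, 58.5] -26
tail [520.8, -306.8, 60.0] -63
wall [505.2, -214.5, 35.5] 30.5
head [497.3, -178.7, 51.0] 66
bay [510.2, -244.1] scale 1.006235804217356 dir [-0.18215104  0.98327056]
hood 0.3648450891169617 -1.1820767504284326
tail -0.595271960389276 0.9949850895841599
wall -0.43995134801546243 -0.5521694511797446
head 0.7171467509183742 0.7392611120248891
[(0.6, [0.4325, 0.288, 0.0596])] [(0.73, [0.4375, 0.2783, 0.0597])]
```

View pics/side1.png

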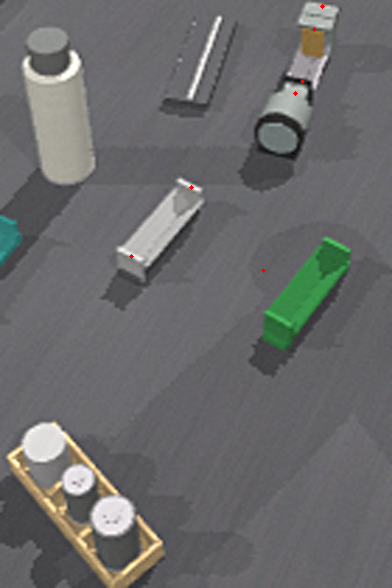

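The side crop confirms the bay and rest points: the red dots sit on the stop tops, hood and wall. The cell dot was off because of a crop offset error of mine, so I'll recompute it.

```bash
python3 - <<'E'
from h import *
im=get_image("top");sd=get_image("side")
c=unproj(im,(193+(67.5)/5-.5,178+211.5/5-.5),.0625);s=unproj(im,(193+(146.5)/5-.5,178+59.5/5-.5),.049)
c2=unproj(sd,(240+113/2.8-.5,140+513/2.8-.5),.0632);s2=unproj(sd,(240+44/2.8-.5,140+442/2.8-.5),.049)
print(c,c2,s,s2)
cc=(c+c2)[:2]/2;ss=(s+s2)[:2]/2;d=(ss-cc)/np.linalg.norm(ss-cc);print(cc,d,np.linalg.norm(ss-cc))
st=readout.get_state();R=np.array(st["ee_rot"]);p=np.array(st["tcp_pos"])
print("angle tool y vs tray y(deg)",np.degrees(np.arctan2(R[1,1],R[0,1])),np.degrees(np.arctan2(d[0],-d[1])))
print("to above cell (norm)",R.T@(np.array([*cc,.12])-p)/.3)
E
```

```text
[0.43727966 0.28459517 0.0625    ] [0.4398823  0.28100569 0.0632    ] [0.51645418 0.25089643 0.049     ] [0.51895683 0.24966102 0.049     ]
[0.43858098 0.28280043] [ 0.92492064 -0.38016025] 0.0855473669358388
angle tool y vs tray y(deg) 69.78379063470896 67.65639096402
to above cell (norm) [-1.04612364 -0.36028403  0.37099009]
```

```bash
python3 -m pendant '[{"delta_pos":[-1,-0.36,0.36],"twist":0.012},{"delta_pos":[-1,-0.36,0.36],"twist":0.012},{"delta_pos":[-1,-0.36,0.36],"twist":0.012},{"delta_pos":[-1,-0.36,0.36],"twist":0.012},{"delta_pos":[-1,-0.36,0.36],"twist":0.012},{"delta_pos":[-1,-0.36,0.36],"twist":0.012},{"delta_pos":[-1,-0.36,0.36],"twist":0.012},{"delta_pos":[-1,-0.36,0.36],"twist":0.012},{"delta_pos":[-1,-0.36,0.36],"twist":0.012},{"delta_pos":[-1,-0.36,0.36],"twist":0.012},{"delta_pos":[-1,-0.36,0.36],"twist":0.012}]' 1
cat >> h.py <<'E'
def go(x,y,z,yaw=None):
    "print shift (normalised) to world TCP target; yaw = wanted world angle of tool y, deg (mod 180)"
    s=readout.get_state();R=np.array(s["ee_rot"]);p=np.array(s["tcp_pos"])
    print("shift",np.round(R.T@(np.array([x,y,z])-p)/.3,4).tolist())
    if yaw is not None:
        a=np.degrees(np.arctan2(R[1,1],R[0,1]));d=(yaw-a+90)%180-90;print("twist",round(-d/180,4))
E
python3 -c "
from h import *
go(.4386,.2828,.029,67.7)"
```

```text
clock: 2.85
tcp_pos: [0.425, 0.2885, 0.1238]
ee_rot: [[-0.925, 0.379, 0.001], [0.379, 0.925, 0.0], [-0.0, 0.001, -1.0]]
contact_force: [-0.1, 0.1, 0.2]
opening: 0.0854
finger_force: 0.0
shift [-0.0489, -0.0007, 0.3159]
twist 0.0001
```

```bash
python3 -m pendant '[{"delta_pos":[-0.049,0,0.1],"twist":0},{"delta_pos":[-0.049,0,0.2],"twist":0},{"delta_pos":[-0.049,0,0.3],"twist":0},{"delta_pos":[-0.049,0,0.316],"twist":0},{"delta_pos":[-0.049,0,0.316],"twist":0},{"delta_pos":[-0.049,0,0.316],"twist":0}]' 1
python3 -m pendant '[{"delta_pos":[0,0,0],"twist":0},{"delta_pos":[0,0,0],"twist":0},{"delta_pos":[0,0,0],"twist":0},{"delta_pos":[0,0,0],"twist":0},{"delta_pos":[0,0,0],"twist":0},{"delta_pos":[0,0,0],"twist":0},{"delta_pos":[0,0,0],"twist":0},{"delta_pos":[0,0,0],"twist":0}]' -1
python3 - <<'E'
from h import *
im=get_image("side");o=cv2.resize(im["pixels"][240:390,180:380,::-1],None,fx=4,fy=4,interpolation=2);cv2.imwrite("pics/grasp.png",o)
E
```

```text
clock: 3.45
tcp_pos: [0.4399, 0.2827, 0.0301]
ee_rot: [[-0.925, 0.38, 0.002], [0.38, 0.925, 0.001], [-0.002, 0.002, -1.0]]
contact_force: [-0.1, -0.1, -0.3]
opening: 0.0854
finger_force: 0.0
clock: 4.25
tcp_pos: [0.4395, 0.2821, 0.0291]
ee_rot: [[-0.925, 0.381, 0.001], [0.381, 0.925, 0.0], [-0.001, 0.0, -1.0]]
contact_force: [-1.4, -0.6, 6.6]
opening: 0.0316
finger_force: 59.4
```

View pics/grasp.png

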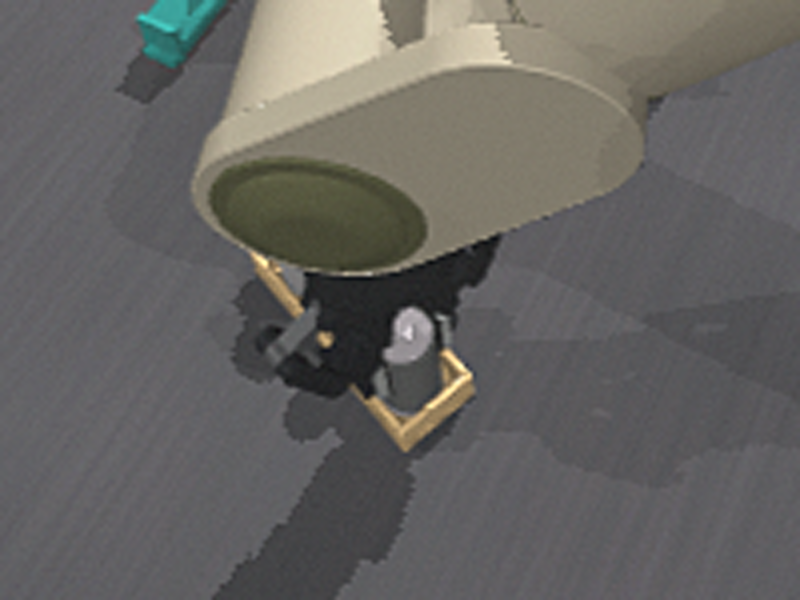

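```bash
python3 -m pendant '[{"delta_pos":[0,0,-0.1],"twist":0},{"delta_pos":[0,0,-0.2],"twist":0},{"delta_pos":[0,0,-0.3],"twist":0},{"delta_pos":[0,0,-0.35],"twist":0},{"delta_pos":[0,0,-0.35],"twist":0}]' 
python3 - <<'E'
from h import *
for n in("side","top"):
    im=get_image(n);save(im,n+"_lift.png");print(n,loc(n,"cell_center",im),loc(n,"cell_nub",im),loc(n,"small_cell_center",im),loc(n,"stub_center",im))
s=readout.get_state();R=np.array(s["ee_rot"]);p=np.array(s["tcp_pos"]);sd=get_image("side")
o=sd["pixels"][:,:,::-1].copy();F=4
b=proj(sd,p+R@[0,0,-.019]);x0,y0=int(b[0])-100,int(b[1])-75
o=cv2.resize(o[y0:y0+150,x0:x0+200],None,fx=F,fy=F,interpolation=2)
top=p[2]-.019*0+0.019+0.018
for X in np.arange(-.0165,.0166,.033):
  for Z in(-.019-.0155,-.019+.043):
    u,v=proj(sd,p+R@[X,0,Z]);cv2.circle(o,(int((u-x0)*F),int((v-y0)*F)),3,(0,0,255),-1)
u,v=proj(sd,p+R@[0,0,-.019-.018]);cv2.circle(o,(int((u-x0)*F),int((v-y0)*F)),3,(0,255,0),-1)
cv2.imwrite("pics/lift.png",o)
E
```

```text
clock: 4.8
tcp_pos: [0.44, 0.2824, 0.1353]
ee_rot: [[-0.925, 0.381, 0.004], [0.381, 0.925, 0.001], [-0.003, 0.003, -1.0]]
contact_force: [-0.2, 0.3, -1.6]
opening: 0.032
finger_force: 60.1
side [(0.76, [0.4308, 0.2888, 0.165])] [(0.58, [0.432, 0.2864, 0.1634])] [(0.67, [0.4707, 0.2746, 0.0255])] []
top [] [] [(0.68, [0.4731, 0.2674, 0.0498]), (0.22, [0.5145, -0.269, 0.0401])] [(0.71, [0.5155, 0.249, 0.0497]), (0.18, [0.5085, -0.2213, 0.0376])]
```

View pics/lift.png

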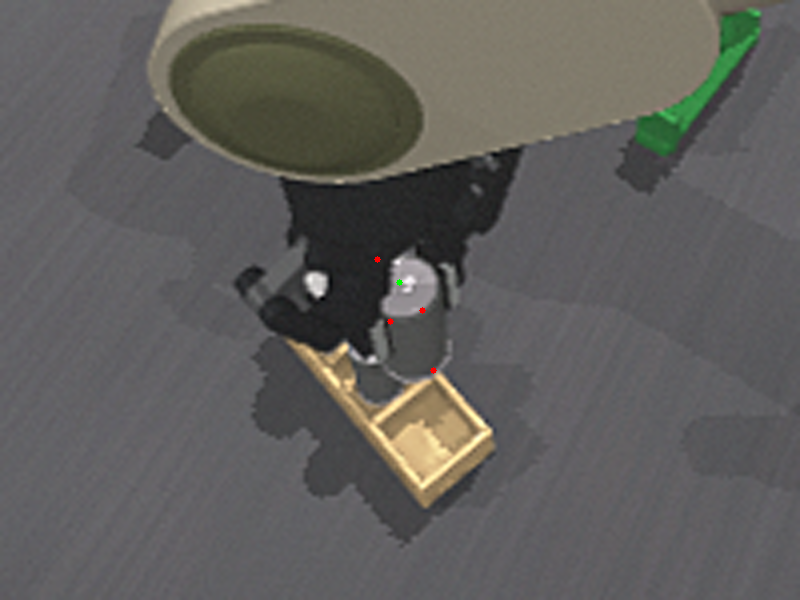

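```bash
python3 -c "
from h import *
go(.5476,.0034,.11,-6.5)"
```

```text
shift [-0.6879, -0.7212, 0.0774]
twist 0.4118
```

```bash
python3 -m pendant '[{"delta_pos":[-0.688,-0.721,0.077],"twist":0.412},{"delta_pos":[-0.688,-0.721,0.077],"twist":0.412},{"delta_pos":[-0.688,-0.721,0.077],"twist":0.412},{"delta_pos":[-0.688,-0.721,0.077],"twist":0.412},{"delta_pos":[-0.688,-0.721,0.077],"twist":0.412},{"delta_pos":[-0.688,-0.721,0.077],"twist":0.412},{"delta_pos":[-0.688,-0.721,0.077],"twist":0.412},{"delta_pos":[-0.688,-0.721,0.077],"twist":0.412},{"delta_pos":[-0.688,-0.721,0.077],"twist":0.412},{"delta_pos":[-0.688,-0.721,0.077],"twist":0.412},{"delta_pos":[-0.688,-0.721,0.077],"twist":0.412},{"delta_pos":[-0.688,-0.721,0.077],"twist":0.412}]'
python3 - <<'E'
from h import *
go(.5476,.0034,.0515,-6.5)
s=readout.get_state();R=np.array(s["ee_rot"]);p=np.array(s["tcp_pos"])
ims={n:get_image(n) for n in("side","top")}
O=[]
for n,sd in ims.items():
    b=proj(sd,[.548,.008,.05]);x0,y0=int(b[0])-50,int(b[1])-50;F=4
    o=cv2.resize(sd["pixels"][y0:y0+100,x0:x0+100,::-1],None,fx=F,fy=F,interpolation=2)
    e=np.array([.113,.994,0]);m=np.array([.5481,.0084,.032])
    for q in[m+e*.046,m-e*.046,p+R@[0,0,-.037]]:
        u,v=proj(sd,q);cv2.circle(o,(int((u-x0)*F),int((v-y0)*F)),2,(0,0,255),-1)
    O.append(o)
cv2.imwrite("pics/rest1.png",np.hstack(O))
print(loc("side","cell_center",ims["side"]),p)
E
```

```text
clock: 6.55
tcp_pos: [0.5477, 0.0036, 0.1104]
ee_rot: [[0.112, 0.994, -0.0], [0.994, -0.112, -0.0], [-0.0, -0.0, -1.0]]
contact_force: [-0.4, -0.3, -1.0]
opening: 0.0317
finger_force: 60.1
shift [-0.0006, -0.0004, 0.1963]
twist 0.0005
[(0.51, [0.5482, 0.0176, 0.1272])] [0.54773526 0.00356556 0.11039224]
```

View pics/rest1.png

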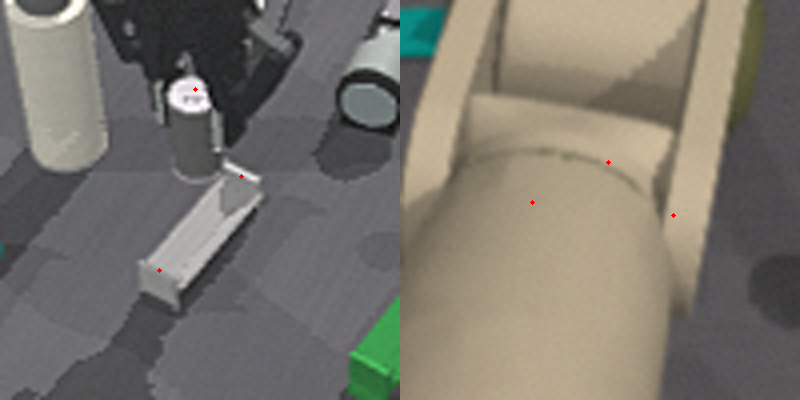

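```bash
python3 -m pendant '[{"delta_pos":[0,0,0.1],"twist":0},{"delta_pos":[0,0,0.196],"twist":0},{"delta_pos":[0,0,0.196],"twist":0},{"delta_pos":[0.06,0,0.196],"twist":0},{"delta_pos":[0.06,0,0.196],"twist":0},{"delta_pos":[0.07,0,0.196],"twist":0},{"delta_pos":[0.08,0,0.196],"twist":0},{"delta_pos":[0.09,0,0.196],"twist":0},{"delta_pos":[0.1,0,0.196],"twist":0},{"delta_pos":[0.11,0,0.196],"twist":0},{"delta_pos":[0.11,0,0.196],"twist":0}]'
python3 -c "
from h import *
im=get_image('side');save(im,'p1.png');print(loc('side','cell_nub',im),loc('side','cell_center',im))
s=readout.get_state();print(s['ft_torque'],s['contact_force'])"
```

```text
clock: 7.8
tcp_pos: [0.5515, 0.0354, 0.0518]
ee_rot: [[0.113, 0.994, -0.0], [0.994, -0.113, -0.002], [-0.002, -0.0, -1.0]]
contact_force: [-1.9, -6.2, 0.3]
opening: 0.0313
finger_force: 60.4
[] [(0.54, [0.5497, 0.0503, 0.0727])]
[-1.18381831  0.28752401  0.06144551] [-1.24260389 -5.84442101 -0.10949246]
```

```bash
python3 -m pendant '[{"delta_pos":[0.01,0,0],"twist":0},{"delta_pos":[0.02,0,0],"twist":0},{"delta_pos":[0.03,0,0],"twist":0},{"delta_pos":[0.04,0,0],"twist":0},{"delta_pos":[0.05,0,0],"twist":0},{"delta_pos":[0.06,0,0],"twist":0},{"delta_pos":[0.07,0,0],"twist":0},{"delta_pos":[0.07,0,0],"twist":0}]'
python3 - <<'E'
from h import *
s=readout.get_state();R=np.array(s["ee_rot"]);p=np.array(s["tcp_pos"])
sd=get_image("side")
b=proj(sd,[.548,.03,.05]);x0,y0=int(b[0])-60,int(b[1])-50;F=5
o=cv2.resize(sd["pixels"][y0:y0+100,x0:x0+120,::-1],None,fx=F,fy=F,interpolation=2)
for q in[p+R@[0,0,-.019]]:
        u,v=proj(sd,q);cv2.circle(o,(int((u-x0)*F),int((v-y0)*F)),2,(0,0,255),-1)
cv2.imwrite("pics/tilt1.png",o)
E
```

```text
clock: 8.75
tcp_pos: [0.5548, 0.0549, 0.0528]
ee_rot: [[0.113, 0.994, 0.002], [0.994, -0.113, -0.005], [-0.004, 0.003, -1.0]]
contact_force: [-2.7, -13.5, 6.8]
opening: 0.0315
finger_force: 61.9
```

View pics/tilt1.png

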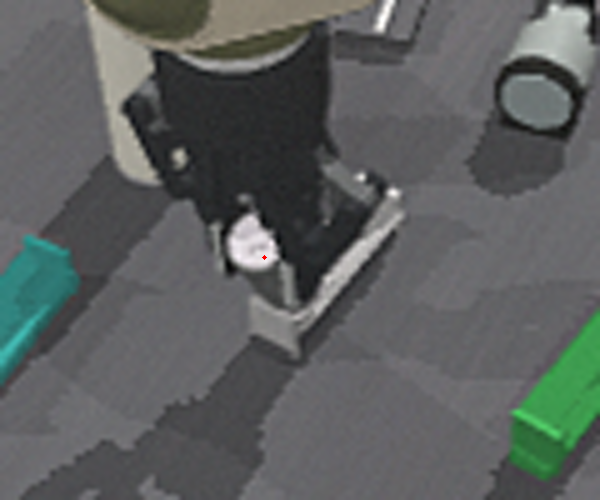

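```bash
python3 -m pendant '[{"delta_pos":[0.01,0,0],"twist":0},{"delta_pos":[0.02,0,0],"twist":0},{"delta_pos":[0.03,0,0],"twist":0},{"delta_pos":[0.035,0,0],"twist":0},{"delta_pos":[0.035,0,0],"twist":0},{"delta_pos":[0.035,0,-0.1],"twist":0},{"delta_pos":[0.035,0,-0.1],"twist":0}]'
python3 - <<'E'
from h import *
sd=get_image("side");save(sd,"p2.png");print(loc("side","cell_nub",sd),loc("side","cell_center",sd))
go(.5481-.113*.01,.0084-.994*.01,.0828)
s=readout.get_state();R=np.array(s["ee_rot"]);p=np.array(s["tcp_pos"])+R@[.006,0,-.019]
# fit tilt: centroid of bright disc of nub-end face
b=proj(sd,p);x0,y0=int(b[0])-25,int(b[1])-25
c=sd["pixels"][y0:y0+50,x0:x0+50].astype(int);m=((c.min(2)>170)).astype(np.uint8)
n,l,st,ce=cv2.connectedComponentsWithStats(m);print([(st[i,4],(ce[i]+[x0,y0]).round(1)) for i in range(1,n) if st[i,4]>8])
for th in(20,30,40,50,60):
    t=np.radians(th);a=R@[np.sin(t),0,-np.cos(t)];print(th,proj(sd,p+a*.0155).round(1),proj(sd,p-a*.043).round(1))
E
```

```text
clock: 9.5
tcp_pos: [0.5569, 0.0674, 0.0847]
ee_rot: [[0.114, 0.993, 0.006], [0.993, -0.114, -0.0], [0.0, 0.006, -1.0]]
contact_force: [1.0, -0.2, -1.3]
opening: 0.0318
finger_force: 60.7
[(0.48, [0.5544, 0.0701, 0.1138])] []
shift [-0.2322, 0.0005, -0.0059]
[(np.int32(73), array([277.5, 212.1])), (np.int32(177), array([294.4, 223.2]))]
20 [277.8 215.5] [284.8 225. ]
30 [277.2 216.6] [286.4 222.3]
40 [276.7 217.6] [287.7 219.5]
50 [276.3 218.7] [288.8 216.7]
60 [276.  219.8] [289.7 213.9]
```

```bash
python3 -m pendant '[{"delta_pos":[-0.1,0,0],"twist":0},{"delta_pos":[-0.187,0,0],"twist":0},{"delta_pos":[-0.187,0,0.0],"twist":0},{"delta_pos":[-0.187,0,0.1],"twist":0},{"delta_pos":[-0.187,0,0.13],"twist":0},{"delta_pos":[-0.187,0,0.14],"twist":0},{"delta_pos":[-0.187,0,0.15],"twist":0},{"delta_pos":[-0.187,0,0.16],"twist":0},{"delta_pos":[-0.187,0,0.16],"twist":0}]'
python3 - <<'E'
from h import *
sd=get_image("side")
s=readout.get_state();R=np.array(s["ee_rot"]);p=np.array(s["tcp_pos"])+R@[.006,0,-.019]
b=proj(sd,p);x0,y0=int(b[0])-40,int(b[1])-35;F=8
o=cv2.resize(sd["pixels"][y0:y0+70,x0:x0+90,::-1],None,fx=F,fy=F,interpolation=2)
u,v=proj(sd,p);cv2.circle(o,(int((u-x0)*F),int((v-y0)*F)),2,(0,0,255),-1)
for th in(30,45,60):
    t=np.radians(th);a=R@[np.sin(t),0,-np.cos(t)]
    u,v=proj(sd,p+a*.0155);cv2.circle(o,(int((u-x0)*F),int((v-y0)*F)),3,(0,255,th*4),-1)
cv2.imwrite("pics/tilt2.png",o)
E
```

```text
clock: 10.55
tcp_pos: [0.5497, 0.0138, 0.0383]
ee_rot: [[0.113, 0.994, 0.003], [0.994, -0.113, 0.001], [0.001, 0.002, -1.0]]
contact_force: [-14.8, 10.1, 49.2]
opening: 0.0318
finger_force: 68.3
```

View pics/tilt2.png

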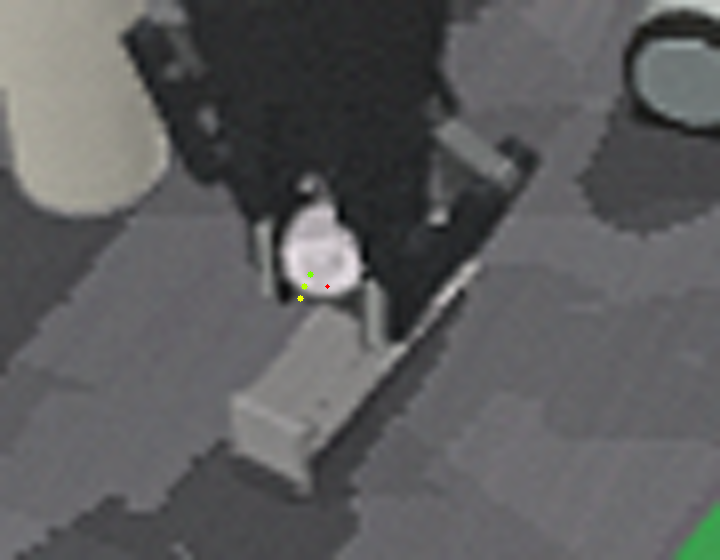

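```bash
python3 - <<'E'
from h import *
sd=get_image("side");s=readout.get_state();R=np.array(s["ee_rot"]);t=np.array(s["tcp_pos"]);p=t+R@[.006,0,-.019]
b=proj(sd,p);x0,y0=int(b[0])-40,int(b[1])-35
uv=(x0+322.5/8-.5,y0+252.5/8-.5)
A=unproj(sd,uv,.0);B=unproj(sd,uv,.1);n=R[:,1];k=((t-A)@n)/((B-A)@n);P=A+k*(B-A)
q=R.T@(P-t);print("face centre rel TCP (x along V, up)",q[0]*1e3,-q[2]*1e3,"z",P[2], "s",(P-[.5481,.0084,0])@[.113,.994,0]);print(s["contact_force"],s["ft_torque"])
E
```

```text
face centre rel TCP (x along V, up) 8.724187936840266 39.701805820880246 z 0.07802862581272019 s 0.014151838915427171
[-14.95613536  10.6171057   49.20463504] [ 0.97424525  3.15178761 -0.19955982]
```

```bash
cat >> h.py <<'E'
def face(sd,t,R,px=None,thr=165):
    p=t+R@[.006,0,-.036];b=proj(sd,p);x0,y0=int(b[0])-14,int(b[1])-14
    if px is None: px=sd["pixels"]
    c=px[y0:y0+28,x0:x0+28].astype(int);m=(c.min(2)>thr).astype(np.uint8)
    n,l,st,ce=cv2.connectedComponentsWithStats(m);i=1+np.argmax(st[1:,4])
    uv=ce[i]+[x0,y0];A=unproj(sd,uv,0);B=unproj(sd,uv,.1);nn=R[:,1];k=((t-A)@nn)/((B-A)@nn);P=A+k*(B-A);q=R.T@(P-t)
    return st[i].tolist(),uv.round(1),"fwd,up mm",(q[[0,2]]*[1e3,-1e3]).round(1)
E
python3 - <<'E'
from h import *
sd=get_image("side");s=readout.get_state();R=np.array(s["ee_rot"]);t=np.array(s["tcp_pos"])
for thr in(150,165,180):
    print(face(sd,t,R,None,thr))
    print("p1",face(sd,np.array([.5515,.0354,.0518]),R,cv2.imread("pics/p1.png")[:,:,::-1],thr))
    print("p2",face(sd,np.array([.5569,.0674,.0847]),R,cv2.imread("pics/p2.png")[:,:,::-1],thr))
    R0=np.array([[-.925,.381,0],[.381,.925,0],[0,0,-1]])
    print("lift",face(sd,np.array([.44,.2824,.1353]),R0,cv2.imread("pics/side_lift.png")[:,:,::-1],thr))
E
```

```text
([10, 9, 9, 11, 76], array([292.7, 210.2]), 'fwd,up mm', array([ 9.1, 39.5]))
p1 ([9, 9, 10, 10, 67], array([287.1, 212. ]), 'fwd,up mm', array([ 9.5, 41.6]))
p2 ([9, 9, 10, 12, 81], array([277.6, 212.2]), 'fwd,up mm', array([ 8.4, 37.4]))
lift ([11, 6, 10, 10, 58], array([276.7, 293.5]), 'fwd,up mm', array([10.7, 60.1]))
([10, 9, 9, 11, 70], array([292.8, 210.4]), 'fwd,up mm', array([ 9.1, 38.8]))
p1 ([9, 9, 10, 10, 63], array([287.3, 212. ]), 'fwd,up mm', array([ 9.1, 41.2]))
p2 ([9, 9, 10, 12, 76], array([277.5, 212.2]), 'fwd,up mm', array([ 8.7, 37.8]))
lift ([11, 6, 8, 4, 13], array([275.7, 291. ]), 'fwd,up mm', array([ 8.9, 65.9]))
([10, 12, 9, 8, 47], array([292.9, 211.4]), 'fwd,up mm', array([ 9.1, 35.2]))
p1 ([9, 10, 10, 9, 61], array([287.2, 212. ]), 'fwd,up mm', array([ 9.3, 41.3]))
p2 ([10, 9, 9, 12, 59], array([277.6, 212.5]), 'fwd,up mm', array([ 8.5, 36.4]))
lift ([14, 11, 2, 4, 6], array([276.5, 296.2]), 'fwd,up mm', array([ 8.4, 47.6]))
```

```bash
python3 -m pendant '[{"delta_pos":[0,0,-0.1],"twist":0},{"delta_pos":[0,0,-0.2],"twist":0},{"delta_pos":[-0.15,0,-0.2],"twist":0},{"delta_pos":[-0.3,0,-0.2],"twist":0},{"delta_pos":[-0.3,0,-0.2],"twist":0}]'
python3 -c "
from h import *
go(.5481-.113*.085,.0084-.994*.085,.035,-6.5)
s=readout.get_state();R=np.array(s['ee_rot']);t=np.array(s['tcp_pos']);im=get_image('side')
print(face(im,t,R),loc('side','cell_center',im))"
```

```text
clock: 11.2
tcp_pos: [0.5379, -0.0811, 0.0933]
ee_rot: [[0.118, 0.993, -0.001], [0.993, -0.118, -0.001], [-0.001, -0.001, -1.0]]
contact_force: [0.8, 0.4, -2.7]
opening: 0.0314
finger_force: 62.8
shift [0.0168, 0.0, 0.1944]
twist -0.0014
([10, 9, 9, 11, 75], array([314., 171.]), 'fwd,up mm', array([ 8.5, 38.7])) [(0.42, [0.5396, -0.0759, 0.1308])]
```

```bash
python3 -m pendant '[{"delta_pos":[0,0,0.1],"twist":0},{"delta_pos":[0,0,0.194],"twist":0},{"delta_pos":[0,0,0.194],"twist":0},{"delta_pos":[0.04,0,0.194],"twist":0},{"delta_pos":[0.05,0,0.194],"twist":0},{"delta_pos":[0.06,0,0.194],"twist":0},{"delta_pos":[0.07,0,0.194],"twist":0}]'
python3 -m pendant '[{"delta_pos":[0.01,0,0],"twist":0},{"delta_pos":[0.02,0,0],"twist":0}]'
python3 -m pendant '[{"delta_pos":[0.01,0,0],"twist":0},{"delta_pos":[0.02,0,0],"twist":0},{"delta_pos":[0.02,0,0],"twist":0}]'
python3 -c "
from h import *
s=readout.get_state();R=np.array(s['ee_rot']);t=np.array(s['tcp_pos']);im=get_image('side')
print(face(im,t,R),(t[:2]-[.5481,.0084])@[.113,.994],s['ft_torque'])"
```

```text
clock: 12.0
tcp_pos: [0.5413, -0.0563, 0.0363]
ee_rot: [[0.113, 0.994, 0.001], [0.994, -0.113, -0.0], [-0.0, 0.002, -1.0]]
contact_force: [-0.5, 0.4, -1.5]
opening: 0.0316
finger_force: 62.6
clock: 12.2
tcp_pos: [0.5416, -0.0506, 0.0356]
ee_rot: [[0.114, 0.993, 0.0], [0.993, -0.114, -0.0], [-0.0, 0.0, -1.0]]
contact_force: [0.2, 0.0, -1.2]
opening: 0.0318
finger_force: 62.6
clock: 12.5
tcp_pos: [0.5422, -0.0445, 0.0354]
ee_rot: [[0.114, 0.994, -0.0], [0.994, -0.114, 0.0], [0.0, -0.0, -1.0]]
contact_force: [-0.6, -0.1, -2.1]
opening: 0.0315
finger_force: 62.6
([9, 9, 10, 11, 66], array([306.3, 196.3]), 'fwd,up mm', array([ 9.1, 39.5])) -0.053242365431778085 [0.00868941 0.04506833 0.03423595]
```

```bash
python3 -m pendant '[{"delta_pos":[0.01,0,0],"twist":0},{"delta_pos":[0.02,0,0],"twist":0},{"delta_pos":[0.02,0,0],"twist":0}]'
python3 -m pendant '[{"delta_pos":[0.01,0,0],"twist":0},{"delta_pos":[0.02,0,0],"twist":0},{"delta_pos":[0.02,0,0],"twist":0}]'
python3 -c "
from h import *
s=readout.get_state();R=np.array(s['ee_rot']);t=np.array(s['tcp_pos']);im=get_image('side')
print(face(im,t,R),(t[:2]-[.5481,.0084])@[.113,.994],s['ft_torque'])"
```

```text
clock: 12.85
tcp_pos: [0.5429, -0.0391, 0.0355]
ee_rot: [[0.113, 0.994, -0.0], [0.994, -0.113, -0.001], [-0.001, 0.0, -1.0]]
contact_force: [-1.3, -3.5, -0.9]
opening: 0.0318
finger_force: 62.6
clock: 13.15
tcp_pos: [0.544, -0.0349, 0.0361]
ee_rot: [[0.113, 0.994, 0.001], [0.994, -0.113, -0.004], [-0.004, 0.001, -1.0]]
contact_force: [-3.4, -12.9, 4.6]
opening: 0.0321
finger_force: 61.8
([10, 9, 9, 11, 59], array([304.1, 199.1]), 'fwd,up mm', array([ 8.5, 36.2])) -0.043556117116859874 [-2.33616307  0.58899327 -0.08321828]
```

```bash
python3 -m pendant '[{"delta_pos":[0.01,0,0],"twist":0},{"delta_pos":[0.02,0,0],"twist":0},{"delta_pos":[0.03,0,0],"twist":0},{"delta_pos":[0.03,0,0],"twist":0}]'
python3 -m pendant '[{"delta_pos":[0,0,-0.1],"twist":0},{"delta_pos":[0,0,-0.13],"twist":0},{"delta_pos":[0,0,-0.13],"twist":0}]'
python3 - <<'E'
from h import *
go(.5481+.113*.010,.0084+.994*.010,.035,-6.5)
s=readout.get_state();R=np.array(s['ee_rot']);t=np.array(s['tcp_pos']);im=get_image('side');print(face(im,t,R))
b=proj(im,t);x0,y0=int(b[0])-40,int(b[1])-45
c=cv2.cvtColor(im["pixels"][y0:y0+70:1,x0:x0+80],cv2.COLOR_RGB2GRAY)
ch=" .:-=+*#%@"
for r in c[5:60,15:65]: print("".join(ch[min(9,int(v)//26)] for v in r))
E
```

```text
clock: 13.6
tcp_pos: [0.5455, -0.0254, 0.0365]
ee_rot: [[0.114, 0.994, 0.002], [0.994, -0.114, -0.003], [-0.003, 0.003, -1.0]]
contact_force: [-1.3, -7.7, 7.8]
opening: 0.0316
finger_force: 59.2
clock: 13.9
tcp_pos: [0.5453, -0.0239, 0.0754]
ee_rot: [[0.114, 0.994, 0.003], [0.994, -0.114, -0.0], [-0.0, 0.003, -1.0]]
contact_force: [0.6, -0.4, -2.3]
opening: 0.0319
finger_force: 59.8
shift [0.1414, -0.0035, 0.1347]
twist -0.0002
([10, 12, 9, 8, 43], array([301.6, 191.7]), 'fwd,up mm', array([ 6.3, 31.3]))
==-::::.................................-=-:-----=
=-=====................................:==:-----==
--=====:...............................:==:==---==
:::::-::...............................:=-:----===
::..-::................................-=:------==
....:-::...............................-=:=-=--===
.....:-:...............................--:----====
.....:::..............................:-:----=====
....:-:::.............................:--==---====
:..:-:::::..............................--=--=====
:...::.................................:-=--======
-:...........................
[... 1514 characters left out ...]
----------------+=:....-------------:
-----------------------------+=-...:------------::
-----------------------------+=-..:------------:::
-----------------------------+==-:------------=-::
-------------------------=+---=-----------------::
-------------------------*%#=--------------------:
-------------------------=*%%#=---------=--------:
---=--====-------=------===+*%%#+--===============
--------------==-------=+++===*%@#================
-------------=--------=**==++==+**-===============
=------=-------------=*#*=++++=+=====-============
-----------=--------=*#*=++==++++=================
------=----=--------+#**=++++++++*+-==============
----=-==-----------=+***==++++++*#+---------======
```

```bash
python3 -m pendant '[{"delta_pos":[0.124,-0.003,0],"twist":0},{"delta_pos":[0.124,-0.003,0],"twist":0},{"delta_pos":[0.124,-0.003,0.08],"twist":0},{"delta_pos":[0.124,-0.003,0.13],"twist":0},{"delta_pos":[0.124,-0.003,0.14],"twist":0},{"delta_pos":[0.124,-0.003,0.15],"twist":0},{"delta_pos":[0.124,-0.003,0.16],"twist":0}]'
python3 -m pendant '[{"delta_pos":[0,0,0.01],"twist":0},{"delta_pos":[0,0,0.02],"twist":0},{"delta_pos":[0,0,0.02],"twist":0}]'

```

```text
clock: 14.65
tcp_pos: [0.5497, 0.0142, 0.0284]
ee_rot: [[0.114, 0.994, 0.005], [0.994, -0.114, 0.001], [0.002, 0.005, -1.0]]
contact_force: [-6.6, 5.3, 17.3]
opening: 0.0316
finger_force: 64.1
clock: 14.95
tcp_pos: [0.5493, 0.0142, 0.0219]
ee_rot: [[0.113, 0.994, 0.004], [0.994, -0.113, 0.001], [0.001, 0.004, -1.0]]
contact_force: [-0.7, 9.2, 21.1]
opening: 0.0314
finger_force: 71.1
```

```bash
python3 -m pendant '[{"delta_pos":[0,0,0.01],"twist":0},{"delta_pos":[0,0,0.02],"twist":0},{"delta_pos":[0,0,0.02],"twist":0}]'
python3 -m pendant '[{"delta_pos":[0,0,0.005],"twist":0},{"delta_pos":[0,0,0.01],"twist":0},{"delta_pos":[0,0,0.01],"twist":0}]'

```

```text
clock: 15.25
tcp_pos: [0.5494, 0.0139, 0.0158]
ee_rot: [[0.113, 0.994, 0.004], [0.994, -0.113, 0.0], [0.001, 0.004, -1.0]]
contact_force: [0.1, 7.8, 18.0]
opening: 0.0312
finger_force: 74.9
clock: 15.55
tcp_pos: [0.5493, 0.0137, 0.0128]
ee_rot: [[0.113, 0.994, 0.004], [0.994, -0.113, 0.0], [0.001, 0.004, -1.0]]
contact_force: [-0.3, 7.4, 19.0]
opening: 0.0317
finger_force: 74.2
```

```bash
python3 -m pendant '[{"delta_pos":[0,0,0],"twist":0},{"delta_pos":[0,0,0],"twist":0},{"delta_pos":[0,0,0],"twist":0},{"delta_pos":[0,0,0],"twist":0},{"delta_pos":[0,0,0],"twist":0},{"delta_pos":[0,0,0],"twist":0}]' 1
python3 -m pendant '[{"delta_pos":[0,0,-0.1],"twist":0},{"delta_pos":[0,0,-0.2],"twist":0},{"delta_pos":[0,0,-0.3],"twist":0},{"delta_pos":[-0.2,0,-0.4],"twist":0},{"delta_pos":[-0.4,0,-0.4],"twist":0},{"delta_pos":[-0.4,0,-0.4],"twist":0}]' 1
python3 - <<'E'
from h import *
im=get_image("side");tp=get_image("top");m=np.array([.5481,.0084,.032]);O=[]
for I in(im,tp):
    b=proj(I,m);x0,y0=int(b[0])-33,int(b[1])-33;F=6
    O.append(cv2.resize(I["pixels"][y0:y0+66,x0:x0+66,::-1],None,fx=F,fy=F,interpolation=2))
cv2.imwrite("pics/rest2.png",np.hstack(O));print(x0,y0,proj(im,m))
print(loc("side","cell_center",im),loc("side","cell_nub",im),loc("top","cell_center",tp))
E
```

```text
clock: 16.15
tcp_pos: [0.5479, 0.0131, 0.0113]
ee_rot: [[0.114, 0.993, -0.0], [0.993, -0.114, 0.0], [-0.0, -0.0, -1.0]]
contact_force: [-0.9, 0.4, -0.9]
opening: 0.0855
finger_force: 0.0
clock: 16.75
tcp_pos: [0.5341, -0.1091, 0.1325]
ee_rot: [[0.115, 0.993, 0.002], [0.993, -0.115, -0.001], [-0.001, 0.002, -1.0]]
contact_force: [0.2, -0.4, -0.9]
opening: 0.0851
finger_force: 0.0
283 144 [297.32303728 218.56431104]
[(0.61, [0.544, 0.0103, 0.0489])] [(0.63, [0.4732, 0.2678, 0.0476]), (0.6, [0.5444, 0.0087, 0.044])] [(0.75, [0.5495, 0.0114, 0.0454]), (0.27, [0.5145, -0.2689, 0.0288])]
```

View pics/rest2.png

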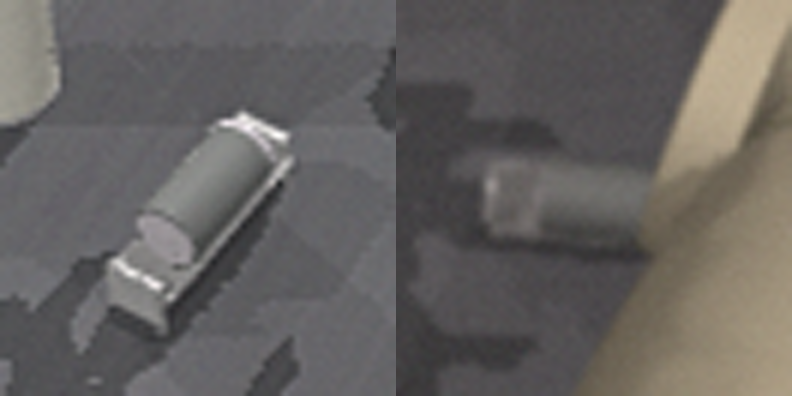

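```bash
python3 - <<'E'
from h import *
im=get_image("side");tp=get_image("top");e=np.array([.113,.994])
a=unproj(im,(264+165.5/6-.5,185+240/6-.5),.032);print("nubface side",a,(a[:2]-[.5481,.0084])@e)
b=unproj(tp,(283+144/6-.5,144+200/6-.5),.047);print("nubface top",b,(b[:2]-[.5481,.0084])@e)
P=proj(im,np.array([.5481+.113*.028,.0084+.994*.028,.032])).astype(int)
g=im["pixels"][:,:,0]
for r in g[215:235,280:305]: print(" ".join("%3d"%v for v in r))
E
```

```text
nubface side [0.55310922 0.03228535 0.032     ] 0.024308080504750335
nubface top [0.54579098 0.03458142 0.047     ] 0.02576341141293664
101 104 103  98 101 100 105 101 102  99 105 116 133 141 137 139 144 137 134 125 123 118 109 105  99
102 102 101  99 101 103 105 103  99 102 112 132 140 136 139 142 139 132 127 125 116 110 106  97  89
103 101  99 101 104 104 102 101 100 105 132 136 140 139 142 142 134 125 125 116 110 105  99  92  77
103 101  99 102 100 102 104 105 111 133 139 139 142 143 140 132 128 121 119 110 105 104  90  80  73
103  99 101 103 101 102 101 109 125 134 142 137 146 142 133 128 122 120 111 108 101  92  81  73  95
 99 102 104 103 103 104 100  99 119 112 107 127 145 132 129 122 121 112 109 100  88  84  73  86 125
101 103 103 102 103 101 110 146 156 153 149 124 105 124 123 120 111 106 103  93  81  72  81 123 109
102 102 102 102 103 100 110 157 153 150 151 155 146 109 105 111 110 101  92  84  73  75 119 127  44
104 102 103 102 105 101 103 132 152 153 153 153 153 145 112 102 101  95  84  71  78 118 132  67  48
102 102 104 104 102  98 100 110 152 147 150 155 152 155 148 121 
[... 335 characters left out ...]

 98  76 143 200 178 127 127 131 132 126 131 140 149 152 154 138  84 114 108  50  53  62  64  64  74
 67  95 148 178 220 170 131 131 124 125 132 132 123  84 102 113 146 130  69  50  63  66  62  70  99
 69  91 133 141 193 234 223 171 131 127 132 132 135 135 135 139 130  66  49  59  65  63  61  72  97
 81 113 135 132 121 135 189 235 227 174 133 117 131 135 138 134  86  47  60  62  61  64  72  96  97
106 108 131 133 131 130 124 137 196 239 224 139 104 142 132  85  49  56  65  61  74 100  94  94  91
104 107 121 137 133 129 129 127 127 138 156  96 121 137  84  49  55  64  62  63  72  93  94  91  93
103 107 128 135 134 134 131 131 134 126 111 131 179 102  50  53  64  65  64  78  98  93  97  92  91
```

```bash
python3 -c "
from h import *
go(.5478,.0054,.013,-6.5)"
```

```text
shift [0.3706, 0.0035, 0.394]
twist 0.0003
```

```bash
python3 -m pendant '[{"delta_pos":[0.15,0.002,0],"twist":0},{"delta_pos":[0.3,0.0035,0],"twist":0},{"delta_pos":[0.37,0.0035,0],"twist":0},{"delta_pos":[0.37,0.0035,0],"twist":0},{"delta_pos":[0.37,0.0035,0.1],"twist":0},{"delta_pos":[0.37,0.0035,0.2],"twist":0},{"delta_pos":[0.37,0.0035,0.3],"twist":0},{"delta_pos":[0.37,0.0035,0.38],"twist":0},{"delta_pos":[0.37,0.0035,0.394],"twist":0},{"delta_pos":[0.37,0.0035,0.394],"twist":0},{"delta_pos":[0.37,0.0035,0.394],"twist":0}]' 1
python3 -m pendant '[{"delta_pos":[0,0,0],"twist":0},{"delta_pos":[0,0,0],"twist":0},{"delta_pos":[0,0,0],"twist":0},{"delta_pos":[0,0,0],"twist":0},{"delta_pos":[0,0,0],"twist":0},{"delta_pos":[0,0,0],"twist":0},{"delta_pos":[0,0,0],"twist":0},{"delta_pos":[0,0,0],"twist":0}]' -1
python3 -c "
from h import *
t=readout.get_state();print(t['ft_torque'])
go(.5481-.113*.072,.0084-.994*.072,.038,-6.5)"
```

```text
clock: 18.2
tcp_pos: [0.5487, 0.0038, 0.0145]
ee_rot: [[0.114, 0.994, 0.002], [0.994, -0.114, -0.0], [-0.0, 0.002, -1.0]]
contact_force: [0.7, -1.0, 0.2]
opening: 0.0853
finger_force: 0.0
clock: 19.0
tcp_pos: [0.548, 0.0041, 0.0138]
ee_rot: [[0.114, 0.994, 0.0], [0.994, -0.114, -0.0], [-0.0, 0.0, -1.0]]
contact_force: [-2.6, -0.5, 5.3]
opening: 0.0313
finger_force: 59.0
[-0.01028085  0.34358095 -0.00331411]
shift [-0.2257, -0.0012, -0.0807]
twist -0.0002
```

```bash
python3 -m pendant '[{"delta_pos":[0,0,-0.06],"twist":0},{"delta_pos":[0,0,-0.1],"twist":0},{"delta_pos":[0,0,-0.1],"twist":0},{"delta_pos":[-0.12,-0.001,-0.1],"twist":0},{"delta_pos":[-0.226,-0.001,-0.1],"twist":0},{"delta_pos":[-0.226,-0.001,-0.08],"twist":0},{"delta_pos":[-0.226,-0.001,-0.08],"twist":0},{"delta_pos":[-0.226,-0.001,-0.07],"twist":0},{"delta_pos":[-0.226,-0.001,-0.07],"twist":0}]'
python3 -c "
from h import *
t=readout.get_state();print(t['ft_torque'],(np.array(t['tcp_pos'])[:2]-[.5481,.0084])@[.113,.994])"
```

```text
clock: 19.9
tcp_pos: [0.5397, -0.0623, 0.0337]
ee_rot: [[0.113, 0.994, -0.001], [0.994, -0.113, 0.0], [0.0, -0.001, -1.0]]
contact_force: [-0.2, -1.4, -1.2]
opening: 0.0317
finger_force: 60.7
[0.00954784 0.02564576 0.02028524] -0.07125179319688353
```

```bash
python3 -m pendant '[{"delta_pos":[0,0,0.007],"twist":0},{"delta_pos":[0,0,0.007],"twist":0}]'|sed -n '2p;4p'
python3 -m pendant '[{"delta_pos":[0,0,0.004],"twist":0},{"delta_pos":[0,0,0.004],"twist":0}]'|sed -n '2p;4p'
python3 -m pendant '[{"delta_pos":[0,0,0.004],"twist":0},{"delta_pos":[0,0,0.004],"twist":0}]'|sed -n '2p;4p'
```

```text
tcp_pos: [0.5399, -0.0628, 0.0319]
contact_force: [0.8, 0.4, -2.0]
tcp_pos: [0.5399, -0.0631, 0.0308]
contact_force: [-0.0, -0.5, -1.5]
tcp_pos: [0.5401, -0.0634, 0.03]
contact_force: [-1.5, 0.5, 1.7]
```

```bash
python3 -m pendant '[{"delta_pos":[0,0,0.01],"twist":0},{"delta_pos":[0,0,0.02],"twist":0},{"delta_pos":[0,0,0.02],"twist":0}]'|sed -n '2p;4p'
python3 -m pendant '[{"delta_pos":[0,0,0.008],"twist":0},{"delta_pos":[0,0,0.016],"twist":0},{"delta_pos":[0,0,0.016],"twist":0}]'|sed -n '2p;4p'
python3 - <<'E'
from h import *
im=get_image("side");save(im,"t3.png");s=readout.get_state();R=np.array(s['ee_rot']);t=np.array(s['tcp_pos']);print(s['ft_torque'])
for th in(0,20,30,40):
    a=np.radians(th);d=R@[np.cos(a),0,-np.sin(a)];c=t+R@[0,0,-.0182];print(th,proj(im,c+d*.028).round(1),proj(im,c+d*.029-.0*d+np.array([0,0,0])).round(1))
g=im["pixels"][:,:,0];u,v=proj(im,t+R@[.025,0,-.03]).astype(int);print(u,v)
for r in g[v-14:v+14,u-13:u+13]: print(" ".join("%3d"%x for x in r))
E
```

```text
tcp_pos: [0.5406, -0.0647, 0.0259]
contact_force: [-8.4, -5.8, 22.2]
tcp_pos: [0.541, -0.0652, 0.0212]
contact_force: [-7.3, -9.7, 19.6]
[-1.01167608  1.12519798  0.1688624 ]
0 [306.8 205.1] [306.6 205.3]
20 [307.1 202.2] [306.9 202.3]
30 [307.5 200.5] [307.3 200.6]
40 [308.  198.8] [307.8 198.8]
307 201
102 104  82  58  73  66  35  40  41  37  33  40  42  46  98 131 103  96  66  37  43  44  42  38  36  40
103 105 103 103 110 105  63  39  40  43  40  36  36  42  65  82  85 106  97  35  40  40  37  41  36  42
101  99  99  99 104 104  80  36  45  41  36  38  37  35  28  45  89 106  93  34  36  42  41  33  40  36
101 100  95  97 104 104  96  64  34  39  40  32  39  37  34  45  89 105 110  69  38  42  40  38  39  39
 98  95  98 103 105  98 103  90  36  52  71  54  35  29  29  47  94 121 120  75  36  38  39  40  36  35
 86  90  95 101 101  96 101  80  58 109 135  72  28  24  44  88 125 128 134 135 102  35  37  37  40  43
 90  91  91  91  88  89  91  83  50 103 127  15  29  64 112 145 140 142 140 137 132  78  36  36  41  42
 92  94  93  87  89  88  91  81  54 103 126  29  89 142 144 142 14
[... 1417 characters left out ...]
 137 158 144 123 132 133 133 134 136 148 130  84  64  68  69  66  83 111 111
 99 102 105 105 104 104 131 158 151 151 149 131 133 136 135 138 138 127  95  64  68  69  78  86 112 106
110 105 103 104 107 129 152 148 148 149 155 148 130 134 135 138 137 125 101  72  76  76  80  74  85 109
 99 102 101  97 121 154 150 148 151 153 156 154 152 135 134 138 136 141 117  69  81  78  77  75  85 105
105 105 107 116 135 156 151 150 152 150 153 154 150 140 135 136 142 146 110  59  65  68  65  75 100  98
 96  93 108 135 132 135 152 152 152 154 153 151 152 134 136 139 148 128  93  66  65  68  77 104  97  98
 96 103 120 134 128 134 153 152 154 155 154 150 133 133 140 143 127 122  96  63  71  66  78 101  99 100
```

```bash
python3 -m pendant '[{"delta_pos":[0,0,0.004],"twist":0},{"delta_pos":[0,0,0.008],"twist":0},{"delta_pos":[0,0,0.008],"twist":0}]'|sed -n '2p;4p'
python3 -m pendant '[{"delta_pos":[0,0,-0.1],"twist":0},{"delta_pos":[0,0,-0.25],"twist":0},{"delta_pos":[0,0,-0.25],"twist":0},{"delta_pos":[0,0,-0.25],"twist":0}]'|sed -n '2p;4p'
python3 - <<'E'
from h import *
im=get_image("side");save(im,"t4.png");s=readout.get_state();R=np.array(s['ee_rot']);t=np.array(s['tcp_pos']);print(s['ft_torque'])
go(.5102-.182*.032,-.2441+.983*.032,.0635-.0182+.003,10.5)
import itertools
g=cv2.cvtColor(im["pixels"],cv2.COLOR_RGB2GRAY)
u,v=proj(im,t+R@[.028,0,-.03]).astype(int);print(u,v)
for r in g[v-10:v+14,u-13:u+13]: print(" ".join("%3d"%x for x in r))
for off in(0,.002):
  for th in(15,20,25,30,35):
    a=np.radians(th);d=R@[np.cos(a),0,-np.sin(a)];n=R@[-np.sin(a),0,-np.cos(a)];w=R[:,1];c=t+R@[off,0,-.0182-off*0]+d*.028
    C=[proj(im,c+.0165*(np.cos(q)*n+np.sin(q)*w)) for q in np.linspace(0,6.28,40)];C=np.array(C);print(off,th,C.min(0).round(1),C.max(0).round(1),proj(im,c+d*.0025).round(1))
E
```

```text
tcp_pos: [0.5412, -0.0654, 0.0191]
contact_force: [-7.5, -10.7, 22.3]
tcp_pos: [0.5401, -0.0633, 0.0918]
contact_force: [-0.3, 0.3, -2.5]
[-0.00184423 -0.02719694  0.0054839 ]
shift [-0.5086, -0.0593, 0.1412]
twist -0.0946
305 183
103 104 104 103 105 106 101 101  96  61 128 142  50  26  35  65 106 130 126 129 134 135 105  34  40  39
103 106 104 103 104 104 107 112 100  48 107 131  20  45 100 147 145 142 145 145 139 141 122  29  40  46
104 101 107 107 105 103  93  57  53  52 106 127  33  90 150 145 140 144 139 136 134 134 123  52  38  43
105 103 104 104 104  97  65  60  56  54  92 103  89  86  96 143 144 136 135 130 127 128 119  72  37  47
104 105 104 104 105  95  66  64  58  59  96 110 133 121 105 102 133 130 128 124 122 120 111  66  42  42
102 101 101 103  92  66  69  74  68  91 150 172 170 168 161 136 109 120 124 118 117 114 106  71  66  41
105 103  99  98  92  70  72  70  82 129 172 162 163 162 164 167 161 120 114 113 111 108  95  93 146  90
104 101  99  97 102 107  99  66  83 134 168 162 160 163 159 163 167 154 101 109 105 101  88  88 141 118
100 100  97  99 102 101 102 105 104 1
[... 1416 characters left out ...]
93
 89  92  91  92  87  91  90  89  90  92  91  90  89  90  90  90  93  92  91  87  94  91  93  95  90  90
 93  93  92  90  89  91  91  92  91  92  89  89  91  87  89  95  95  92  92  91  90  92  94  89  88  90
0 15 [300.6 178.3] [311.9 190.7] [305.6 185. ]
0 20 [300.6 177.3] [312.1 190.1] [305.8 184. ]
0 25 [300.7 176.2] [312.3 189.4] [306.  183.1]
0 30 [300.9 175.2] [312.6 188.6] [306.2 182.1]
0 35 [301.1 174.2] [313.  187.7] [306.5 181. ]
0.002 15 [300.1 178.8] [311.4 191.2] [305.2 185.5]
0.002 20 [300.2 177.8] [311.6 190.6] [305.3 184.5]
0.002 25 [300.3 176.7] [311.9 189.9] [305.5 183.5]
0.002 30 [300.4 175.7] [312.2 189.1] [305.7 182.6]
0.002 35 [300.6 174.7] [312.5 188.2] [306.  181.5]
```

```bash
python3 -m pendant '[{"delta_pos":[-0.15,-0.02,0],"twist":-0.0946},{"delta_pos":[-0.3,-0.04,0],"twist":-0.0946},{"delta_pos":[-0.45,-0.059,0],"twist":-0.0946},{"delta_pos":[-0.509,-0.059,0],"twist":-0.0946},{"delta_pos":[-0.509,-0.059,0],"twist":-0.0946},{"delta_pos":[-0.509,-0.059,0.05],"twist":-0.0946},{"delta_pos":[-0.509,-0.059,0.1],"twist":-0.0946},{"delta_pos":[-0.509,-0.059,0.1],"twist":-0.0946}]'
cat >> h.py <<'E'
def bay(cx,cz):
    B=np.array([.5102,-.2441])+cx*np.array([-.182,.983])/1000
    s=readout.get_state();t=np.array(s["tcp_pos"]);print("now cx,lat,cz",((t[:2]-[.5102,-.2441])@[-.182,.983]*1e3).round(1),((t[:2]-[.5102,-.2441])@[.983,.182]*1e3).round(1),((t[2]+.0182)*1e3).round(1),"F",np.round(s["contact_force"],1))
    go(*B,(cz-18.2)/1000,10.5)
E
python3 -c "
from h import *
bay(32,65);bay(14,54)
im=get_image('side');save(im,'b0.png')
"
```

```text
clock: 22.7
tcp_pos: [0.504, -0.2108, 0.0589]
ee_rot: [[-0.183, 0.983, -0.004], [0.983, 0.183, 0.003], [0.004, -0.004, -1.0]]
contact_force: [0.2, 0.9, -1.5]
opening: 0.0314
finger_force: 67.8
now cx,lat,cz 33.9 -0.0 77.1 F [ 0.2  0.9 -1.5]
shift [-0.0064, 0.0002, 0.0405]
twist 0.0002
now cx,lat,cz 33.9 -0.0 77.1 F [ 0.2  0.9 -1.5]
shift [-0.0665, 0.0003, 0.0769]
twist 0.0002
```

```bash
python3 -m pendant '[{"delta_pos":[-0.006,0,0.05],"twist":0},{"delta_pos":[-0.006,0,0.05],"twist":0},{"delta_pos":[-0.03,0,0.066],"twist":0},{"delta_pos":[-0.05,0,0.079],"twist":0},{"delta_pos":[-0.065,0,0.087],"twist":0},{"delta_pos":[-0.065,0,0.087],"twist":0}]'|sed -n 4p
python3 -c "
from h import *
bay(8,47.5)
im=get_image('side');save(im,'b1.png')
"
```

```text
contact_force: [-0.6, 1.0, -1.5]
now cx,lat,cz 11.3 0.4 53.5 F [-0.6  1.  -1.5]
shift [-0.0112, -0.0015, 0.0199]
twist -0.0003
```

```bash
python3 -m pendant '[{"delta_pos":[0,-0.001,0.013],"twist":0},{"delta_pos":[0,-0.001,0.013],"twist":0},{"delta_pos":[-0.005,-0.001,0.016],"twist":0},{"delta_pos":[-0.011,-0.001,0.019],"twist":0},{"delta_pos":[-0.011,-0.001,0.019],"twist":0}]'|sed -n 4p
python3 -c "
from h import *
bay(3,45.5)"
python3 -m pendant '[{"delta_pos":[-0.006,0,0.003],"twist":0},{"delta_pos":[-0.012,0,0.006],"twist":0},{"delta_pos":[-0.012,0,0.006],"twist":0}]'|sed -n 4p
python3 -c "
from h import *
bay(3,45.5)"
```

```text
contact_force: [0.7, 0.7, -2.1]
now cx,lat,cz 8.5 0.2 47.8 F [ 0.7  0.7 -2.1]
shift [-0.0185, -0.0008, 0.0077]
twist -0.0001
contact_force: [-0.8, 4.0, 0.6]
now cx,lat,cz 5.5 0.2 46.0 F [-0.8  4.   0.6]
shift [-0.0083, -0.0008, 0.0018]
twist -0.0001
```

```bash
for i in 1 2 3; do python3 -m pendant '[{"delta_pos":[-0.005,0,0.001],"twist":0},{"delta_pos":[-0.01,0,0.001],"twist":0},{"delta_pos":[-0.01,0,0.001],"twist":0}]'|sed -n 4p
python3 -c "
from h import *
bay(-3,45)"; done
```

```text
contact_force: [-3.5, 15.7, 6.0]
now cx,lat,cz 5.0 0.1 45.5 F [-3.5 15.7  6. ]
shift [-0.0265, -0.0004, 0.0014]
twist 0.0001
contact_force: [-1.1, 27.3, 7.8]
now cx,lat,cz 4.3 0.3 44.8 F [-1.1 27.3  7.8]
shift [-0.0243, -0.001, -0.0009]
twist 0.0003
contact_force: [-1.7, 36.9, 7.9]
now cx,lat,cz 3.4 0.0 43.8 F [-1.7 36.9  7.9]
shift [-0.0213, -0.0001, -0.0043]
twist 0.0004
```

```bash
python3 - <<'E'
from h import *
im=get_image("side");s=readout.get_state();t=np.array(s['tcp_pos']);R=np.array(s['ee_rot'])
print(s['ft_torque'],s['opening'])
D=np.array([-.182,.983,0]);B=np.array([.5102,-.2441,.032])
for n,q in dict(wallL=B+D*.0305+[-.015,0,.0035],wallR=B+D*.0305+[.015,0,.0035],hoodc=B+D*-.026+[0,0,.0265],head=B+D*.066+[0,0,.019],grip=t+R@[0,0,-.0182]).items(): print(n,proj(im,q).round(1))
for th in(15,20,25,30,35):
    a=np.radians(th);d=R@[np.cos(a),0,-np.sin(a)];print(th,proj(im,t+R@[0,0,-.0182]+d*.028).round(1))
g=cv2.cvtColor(im["pixels"],cv2.COLOR_RGB2GRAY)
for y in range(138,190): print(y," ".join("%3d"%x for x in g[y,330:366]))
E
```

```text
[4.97882241 0.16754392 0.14338708] 0.031153987589730234
wallL [352.3 170.3]
wallR [342.6 167.3]
hoodc [352.  150.1]
head [344.9 173.1]
grip [349.5 160.4]
15 [347.7 164.5]
20 [347.7 163.7]
25 [347.9 162.9]
30 [348. 162.]
35 [348.1 161.2]
138  40  40  59  69  65  76 118 104  50  33  39  39  43  45  44  46  41  34  37  40  42  40  36  40  38  44  37  40  39  38  39  40  41  36  41  42
139  41  48  79  76  56  55  84 113  99  32  41  39  44  40  40  41  43  35  41  39  41  41  43  34  39  43  45  36  39  41  38  39  41  37  39  42
140  43  43  62  74  44  47  85 111  99  61  38  37  42  43  41  42  43  35  42  42  40  35  42  44  40  38  37  42  38  40  40  39  38  36  42  57
141  37  39  36  37  45  42  63 109 111 107  63  36  41  41  38  41  41  40  41  39  39  42  40  40  42  41  40  39  43  40  41  38  32  51  90 114
142  40  38  38  37  37  44  45  83 112 112 100  52  37  32  42  37  42  40  37  38  41  38  41  43  42  39  38  38  40  38  38  32  48  86 113 108
143  36  39  43  44  49  40  28  62 112 109 106  79  36  40  39  35  38  40  43  40  38  42  40  39  42  43  44  38  39  38
[... 6132 characters left out ...]
 112 117 120 109  64  32  31  30  57 108  88  74 103  99 104  99  98  95  98  96  95  97  97  97  94  98  95
186  63  33  78 124 116 111 111 111 112 113 113 115 123 130  77  32  29  42  71  69  69 100 102  99 100  96  97  99  99  99  96  96  94  97  99  99
187  61  41  89 117 114 114 113 111 115 112 114 113 113 115 118  90  25  28  34  54  65  67  63  62  73 100  96  97  97  95  96  96  95  98  97  96
188  64  38  86 120 114 113 112 112 113 115 112 111 113 112 126 125  28  28  36  65  70  67  71  64  75 102  96  99  98  98  97  95  97  98  98  95
189  64  51  85 122 116 113 113 114 111 111 112 112 111 114 115 111  65  21  45  78  71  70  65  67  75 101  99  96  94  95  96  97  96  97  99  94
```

```bash
python3 - <<'E'
from h import *
im=get_image("side");D=np.array([-.182,.983,0]);W=np.array([.983,.182,0]);B=np.array([.5102,-.2441,.0])
for nm,uv in dict(low=(347.7,168),top=(346.8,158.8),L=(342.7,163.5),R=(352.4,164.5),darktop=(347,168.7),darkbot=(347,169.5)).items():
    A=unproj(im,uv,0);C=unproj(im,uv,.1)
    r=[]
    for z in(.03,.034,.038,.042,.05,.06,.07):
        P=A+(C-A)*z/.1-B;r.append((int(z*1e3),round(P@D*1e3,1),round(P@W*1e3,1)))
    print(nm,r)
E
```

```text
low [(30, np.float64(21.1), np.float64(0.9)), (34, np.float64(25.5), np.float64(0.1)), (38, np.float64(29.8), np.float64(-0.6)), (42, np.float64(34.1), np.float64(-1.4)), (50, np.float64(42.7), np.float64(-2.9)), (60, np.float64(53.6), np.float64(-4.8)), (70, np.float64(64.4), np.float64(-6.7))]
top [(30, np.float64(-17.3), np.float64(12.1)), (34, np.float64(-12.8), np.float64(11.3)), (38, np.float64(-8.3), np.float64(10.5)), (42, np.float64(-3.7), np.float64(9.6)), (50, np.float64(5.3), np.float64(8.0)), (60, np.float64(16.6), np.float64(5.9)), (70, np.float64(28.0), np.float64(3.9))]
L [(30, np.float64(5.9), np.float64(19.1)), (34, np.float64(10.3), np.float64(18.3)), (38, np.float64(14.7), np.float64(17.4)), (42, np.float64(19.1), np.float64(16.6)), (50, np.float64(28.0), np.float64(14.8)), (60, np.float64(39.0), np.float64(12.7)), (70, np.float64(50.0), np.float64(10.5))]
R [(30, np.float64(3.0), np.float64(-9.1)), (34, np.float64(7.4), np.float64(-9.8)), (38, np.float64(11.8), np.float64(-10.5)), (42, np.float64(16.2), np.float64(-11.2)), (50, np.float64(25.1), np.float64(-12.6)), (60, np.float64(36.1), np.float64(-14.4)), (70, np.float64(47.2), np.float64(-16.1))]
darktop [(30, np.float64(24.5), np.float64(2.2)), (34, np.float64(28.9), np.float64(1.4)), (38, np.float64(33.2), np.float64(0.7)), (42, np.float64(37.5), np.float64(-0.1)), (50, np.float64(46.1), np.float64(-1.6)), (60, np.float64(56.8), np.float64(-3.6)), (70, np.float64(67.6), np.float64(-5.5))]
darkbot [(30, np.float64(27.8), np.float64(1.5)), (34, np.float64(32.1), np.float64(0.7)), (38, np.float64(36.4), np.float64(-0.1)), (42, np.float64(40.7), np.float64(-0.8)), (50, np.float64(49.3), np.float64(-2.4)), (60, np.float64(60.0), np.float64(-4.3)), (70, np.float64(70.7), np.float64(-6.2))]
```

```bash
python3 -m pendant '[{"delta_pos":[0.02,0,-0.003],"twist":0},{"delta_pos":[0.05,0,-0.02],"twist":0},{"delta_pos":[0.1,0,-0.05],"twist":0},{"delta_pos":[0.13,0,-0.07],"twist":0},{"delta_pos":[0.13,0,-0.15],"twist":0},{"delta_pos":[0.13,0,-0.16],"twist":0},{"delta_pos":[0.13,0,-0.16],"twist":0}]'
python3 - <<'E'
from h import *
go(.5481-.113*.0735,.0084-.994*.0735,.040,-6.5)
im=get_image("side");s=readout.get_state();t=np.array(s['tcp_pos']);R=np.array(s['ee_rot'])
g=cv2.cvtColor(im["pixels"],cv2.COLOR_RGB2GRAY)
c=t+R@[0,0,-.0182];u,v=proj(im,c+R@[.026,0,-.01]).astype(int);print(u,v)
for r in g[v-14:v+12,u-11:u+11]: print(" ".join("%3d"%x for x in r))
for th in(0,10,20,30):
    a=np.radians(th);d=R@[np.cos(a),0,-np.sin(a)];n=R@[-np.sin(a),0,-np.cos(a)];w=R[:,1]
    C=np.array([proj(im,c+d*.028+.0165*(np.cos(q)*n+np.sin(q)*w)) for q in np.linspace(0,6.28,40)]);print(th,C.min(0).round(1),C.max(0).round(1))
E
```

```text
clock: 25.9
tcp_pos: [0.5043, -0.2096, 0.0756]
ee_rot: [[-0.182, 0.983, 0.002], [0.983, 0.182, -0.001], [-0.002, 0.001, -1.0]]
contact_force: [0.1, 0.4, -2.0]
opening: 0.0318
finger_force: 67.2
shift [0.4539, 0.204, 0.1184]
twist 0.0944
346 157
 36  38  44  37  43  41  34  63 111 104 107 115 149 182 163 178 187  98  28  38  39  38
 37  41  39  39  40  40  35  59  97 114 135 147 102 110 115 121 119  92  30  40  45  40
 38  35  40  40  42  42  39  39  79 115 110  99 110 119 124 126 133 126  69  24  29  36
 89  54  37  38  41  38  39  41  68  97  99 112 118 125 128 128 131 128  94  30  40  39
116 103  34  40  44  37  39  38  56  93 105 116 123 124 128 129 129 124  90  31  36  42
109 105  63  39  44  53  58  32  57 104 112 121 124 130 135 132 126 125 113  33  36  38
110 103  40  38  91 139  99  40  84 110 116 126 138 127 127 127 126 122 108  46  37  38
109 101  42  49 105 127  35  58 118 133 141 142 140 139 134 129 124 111  84  53  33  39
112 100  40  50 104 124  49  90 131 135 138 137 137 137 120  85 112  62  79 117  63  33
108  97  46  54  99 116  74 106  90  98  99  89  83  79  70  72
[... 855 characters left out ...]
2 107 123 124 128 123 154 139 159 158 186 212  81
100 104 102  98 101 100  98  97 105 134 143 160 157 153 158 157 157 154 173 217 163  56
 99 102  99  99  98 100 101  92 101 141 142 159 153 154 153 147 159 152 172 206  78  68
104 102 100 100 103 100  90  90 144 133 142 160 154 155 149 131 154 152 182 202  56  92
100 100 102 102 100  94  61 129 207 139 145 162 158 158 146 127 155 172 216 168  87  97
101  99 103 101  95  64  53  41  69  86 118 140 165 157 139 162 154 182 204  86  92  99
101 103 101 102  98  62  34  28  27  26  25  19  31  57  77 127 150 211 168  82  95  99
0 [339.7 156.1] [351.7 165.6]
10 [339.8 154. ] [351.9 164.8]
20 [340.  151.9] [352.1 163.6]
30 [340.1 149.9] [352.4 162.2]
```

```bash
python3 -m pendant '[{"delta_pos":[0.15,0.07,0],"twist":0.0944},{"delta_pos":[0.3,0.14,0],"twist":0.0944},{"delta_pos":[0.454,0.204,0],"twist":0.0944},{"delta_pos":[0.454,0.204,0],"twist":0.0944},{"delta_pos":[0.454,0.204,0.06],"twist":0.0944},{"delta_pos":[0.454,0.204,0.1],"twist":0.0944},{"delta_pos":[0.454,0.204,0.12],"twist":0.0944},{"delta_pos":[0.454,0.204,0.12],"twist":0.0944}]'|sed -n '2p;4p'
for i in 1 2 3 4; do python3 -m pendant '[{"delta_pos":[0,0,0.01],"twist":0},{"delta_pos":[0,0,0.01],"twist":0}]'|sed -n '2p;4p'; done
```

```text
tcp_pos: [0.5388, -0.0648, 0.0379]
contact_force: [-0.0, -0.2, -1.3]
tcp_pos: [0.5395, -0.0647, 0.0361]
contact_force: [-0.8, -0.6, -2.1]
tcp_pos: [0.5393, -0.0644, 0.0329]
contact_force: [-0.3, 0.3, -1.2]
tcp_pos: [0.5392, -0.0643, 0.0297]
contact_force: [0.4, -0.0, -2.0]
tcp_pos: [0.5392, -0.0643, 0.0266]
contact_force: [-0.8, -0.5, -1.3]
```

```bash
for i in 1 2 3 4 ; do python3 -m pendant '[{"delta_pos":[0,0,0.007],"twist":0},{"delta_pos":[0,0,0.007],"twist":0}]'|sed -n '2p;4p'; done
```

```text
tcp_pos: [0.5393, -0.0644, 0.0246]
contact_force: [-0.1, -0.1, -1.3]
tcp_pos: [0.5393, -0.0644, 0.0225]
contact_force: [0.3, -1.0, -1.9]
tcp_pos: [0.5396, -0.0645, 0.0212]
contact_force: [-2.5, -0.6, 5.4]
tcp_pos: [0.5397, -0.0646, 0.0203]
contact_force: [-7.3, 0.2, 18.0]
```

```bash
python3 -m pendant '[{"delta_pos":[0,0,-0.08],"twist":0},{"delta_pos":[0,0,-0.12],"twist":0},{"delta_pos":[0.1,0,-0.12],"twist":0},{"delta_pos":[0.14,0,-0.12],"twist":0},{"delta_pos":[0.14,0,-0.1],"twist":0},{"delta_pos":[0.14,0,-0.085],"twist":0},{"delta_pos":[0.14,0,-0.085],"twist":0}]'|sed -n '2p;4p'
for i in 1 2 3; do python3 -m pendant '[{"delta_pos":[0,0,0.007],"twist":0},{"delta_pos":[0,0,0.007],"twist":0}]'|sed -n '2p;4p'; done
```

```text
tcp_pos: [0.5435, -0.0233, 0.0429]
contact_force: [0.4, -0.2, -1.7]
tcp_pos: [0.544, -0.0231, 0.0417]
contact_force: [0.2, 0.6, -1.0]
tcp_pos: [0.5441, -0.0228, 0.0397]
contact_force: [-0.2, -0.2, -1.1]
tcp_pos: [0.544, -0.0227, 0.0375]
contact_force: [0.6, -0.5, -2.2]
```

```bash
for i in 1 2 3 4; do python3 -m pendant '[{"delta_pos":[0,0,0.007],"twist":0},{"delta_pos":[0,0,0.007],"twist":0}]'|sed -n '2p;4p'; done
```

```text
tcp_pos: [0.544, -0.0226, 0.0354]
contact_force: [0.2, -0.5, -1.9]
tcp_pos: [0.544, -0.0226, 0.0333]
contact_force: [-0.7, -0.6, -1.6]
tcp_pos: [0.5444, -0.0226, 0.0316]
contact_force: [-0.4, 0.4, 1.3]
tcp_pos: [0.5446, -0.0224, 0.0308]
contact_force: [-4.4, 3.8, 14.3]
```

```bash
python3 -m pendant '[{"delta_pos":[0,0,-0.08],"twist":0},{"delta_pos":[-0.06,0,-0.08],"twist":0},{"delta_pos":[-0.154,0,-0.08],"twist":0},{"delta_pos":[-0.154,0,-0.08],"twist":0},{"delta_pos":[-0.154,0,-0.02],"twist":0},{"delta_pos":[-0.154,0,0.02],"twist":0},{"delta_pos":[-0.154,0,0.02],"twist":0}]'|sed -n '2p;4p'
python3 -m pendant '[{"delta_pos":[0,0,0.01],"twist":0},{"delta_pos":[0,0,0.02],"twist":0},{"delta_pos":[0,0,0.03],"twist":0},{"delta_pos":[0,0,0.03],"twist":0}]'|sed -n '2p;4p'
```

```text
tcp_pos: [0.538, -0.068, 0.0218]
contact_force: [-0.1, 0.2, -1.8]
tcp_pos: [0.5397, -0.0691, 0.0163]
contact_force: [-7.5, -2.0, 14.6]
```

```bash
python3 -m pendant '[{"delta_pos":[0.003,0,0.01],"twist":0},{"delta_pos":[0.005,0,0.018],"twist":0},{"delta_pos":[0.005,0,0.018],"twist":0}]'|sed -n '2p;4p'
python3 -m pendant '[{"delta_pos":[0,0,0.004],"twist":0},{"delta_pos":[0,0,0.004],"twist":0}]'|sed -n '2p;4p'
python3 -m pendant '[{"delta_pos":[0,0,-0.1],"twist":0},{"delta_pos":[0,0,-0.13],"twist":0},{"delta_pos":[0.1,0,-0.13],"twist":0},{"delta_pos":[0.154,0,-0.11],"twist":0},{"delta_pos":[0.154,0,-0.1],"twist":0},{"delta_pos":[0.154,0,-0.09],"twist":0},{"delta_pos":[0.154,0,-0.09],"twist":0}]'|sed -n '2p;4p'
```

```text
tcp_pos: [0.5402, -0.0686, 0.0114]
contact_force: [-6.7, -8.4, 17.4]
tcp_pos: [0.5401, -0.0686, 0.0106]
contact_force: [-10.1, -8.7, 22.0]
tcp_pos: [0.5446, -0.0206, 0.0358]
contact_force: [-2.8, 9.1, 12.2]
```

```bash
sed -i 's/t\[2\]+.0182/t[2]+.0245/; s/(cz-18.2)/(cz-24.5)/' h.py
python3 -m pendant '[{"delta_pos":[0,0,-0.1],"twist":0},{"delta_pos":[0,0,-0.2],"twist":0},{"delta_pos":[0,0,-0.2],"twist":0}]'|sed -n '2p;4p'
python3 -c "
from h import *
bay(34,66)"
```

```text
tcp_pos: [0.5463, -0.0224, 0.0982]
contact_force: [-0.3, -0.6, -0.8]
now cx,lat,cz 211.3 75.8 122.7 F [-0.3 -0.6 -0.8]
shift [-0.6392, -0.0699, 0.1894]
twist -0.0946
```

```bash
python3 -m pendant '[{"delta_pos":[-0.15,-0.02,0],"twist":-0.0946},{"delta_pos":[-0.3,-0.04,0],"twist":-0.0946},{"delta_pos":[-0.45,-0.06,0],"twist":-0.0946},{"delta_pos":[-0.6,-0.07,0],"twist":-0.0946},{"delta_pos":[-0.639,-0.07,0],"twist":-0.0946},{"delta_pos":[-0.639,-0.07,0],"twist":-0.0946},{"delta_pos":[-0.639,-0.07,0.1],"twist":-0.0946},{"delta_pos":[-0.639,-0.07,0.17],"twist":-0.0946},{"delta_pos":[-0.639,-0.07,0.189],"twist":-0.0946},{"delta_pos":[-0.639,-0.07,0.189],"twist":-0.0946},{"delta_pos":[-0.639,-0.07,0.189],"twist":-0.0946}]'|sed -n '1p;2p;4p'
python3 -c "
from h import *
bay(12,49.6)"
```

```text
clock: 34.15
tcp_pos: [0.5024, -0.209, 0.039]
contact_force: [-0.5, -1.0, -0.7]
now cx,lat,cz 36.0 -1.3 63.5 F [-0.5 -1.  -0.7]
shift [-0.0799, 0.0041, 0.0462]
twist 0.0004
```

```bash
python3 -m pendant '[{"delta_pos":[-0.02,0.004,0.0115],"twist":0},{"delta_pos":[-0.04,0.004,0.023],"twist":0},{"delta_pos":[-0.06,0.004,0.035],"twist":0},{"delta_pos":[-0.08,0.004,0.046],"twist":0},{"delta_pos":[-0.08,0.004,0.046],"twist":0}]'|sed -n '4p'
python3 -c "
from h import *
bay(6,46.4)"
python3 -m pendant '[{"delta_pos":[-0.01,0,0.005],"twist":0},{"delta_pos":[-0.02,0,0.01],"twist":0},{"delta_pos":[-0.02,0,0.01],"twist":0}]'|sed -n '4p'
python3 -c "
from h import *
bay(3,45)"
```

```text
contact_force: [-0.2, -0.5, -1.6]
now cx,lat,cz 10.9 -1.0 48.5 F [-0.2 -0.5 -1.6]
shift [-0.0162, 0.0033, 0.0069]
twist -0.0001
contact_force: [-3.3, 6.1, 8.6]
now cx,lat,cz 6.4 -0.7 46.4 F [-3.3  6.1  8.6]
shift [-0.0115, 0.0022, 0.0045]
twist 0.0002
```

```bash
python3 -m pendant '[{"delta_pos":[0,0.002,-0.004],"twist":0},{"delta_pos":[-0.005,0.002,-0.004],"twist":0},{"delta_pos":[-0.01,0.002,-0.004],"twist":0},{"delta_pos":[-0.01,0.002,-0.004],"twist":0}]'|sed -n '4p'
python3 -c "
from h import *
bay(3,46)"
python3 -m pendant '[{"delta_pos":[-0.005,0,0],"twist":0},{"delta_pos":[-0.01,0,0],"twist":0},{"delta_pos":[-0.01,0,0],"twist":0}]'|sed -n '4p'
python3 -c "
from h import *
bay(-3,46);print(readout.get_state()['ft_torque'])"
```

```text
contact_force: [-1.6, 2.5, 0.1]
now cx,lat,cz 2.8 -0.3 46.8 F [-1.6  2.5  0.1]
shift [0.0007, 0.0011, 0.0027]
twist 0.0001
contact_force: [-3.1, 5.4, -0.7]
now cx,lat,cz -0.1 -0.4 46.8 F [-3.1  5.4 -0.7]
shift [-0.0097, 0.0012, 0.0027]
twist 0.0001
[ 0.6560293   0.39983006 -0.09736472]
```

```bash
for i in 1 2 3; do python3 -m pendant '[{"delta_pos":[-0.004,0,0],"twist":0},{"delta_pos":[-0.007,0,0],"twist":0},{"delta_pos":[-0.007,0,0],"twist":0}]'|sed -n '4p'
python3 -c "
from h import *
bay(-3,46)"|head -1; done
```

```text
contact_force: [-2.7, 5.3, 0.8]
now cx,lat,cz -1.9 -0.5 46.8 F [-2.7  5.3  0.8]
contact_force: [-2.8, 6.8, -0.3]
now cx,lat,cz -3.8 -0.5 46.7 F [-2.8  6.8 -0.3]
contact_force: [-4.2, 7.0, 1.3]
now cx,lat,cz -5.7 -0.6 46.7 F [-4.2  7.   1.3]
```

```bash
for i in 1 2; do python3 -m pendant '[{"delta_pos":[-0.004,0,0],"twist":0},{"delta_pos":[-0.004,0,0],"twist":0}]'|sed -n '4p'
python3 -c "
from h import *
bay(-3,46)"|head -1; done
```

```text
contact_force: [-4.0, 6.1, 2.1]
now cx,lat,cz -6.8 -0.6 46.7 F [-4.   6.1  2.1]
contact_force: [-4.9, 10.6, 3.8]
now cx,lat,cz -7.3 -0.6 46.6 F [-4.9 10.6  3.8]
```

```bash
python3 -m pendant '[{"delta_pos":[0.001,0.001,0.007],"twist":0},{"delta_pos":[0.001,0.001,0.014],"twist":0},{"delta_pos":[0.001,0.001,0.014],"twist":0}]'|sed -n '2p;4p'
python3 -c "
from h import *
bay(-3,46)"|head -1
python3 -m pendant '[{"delta_pos":[0,0,0.007],"twist":0},{"delta_pos":[0,0,0.014],"twist":0},{"delta_pos":[0,0,0.014],"twist":0}]'|sed -n '2p;4p'
python3 -c "
from h import *
bay(-3,46)"|head -1
```

```text
tcp_pos: [0.5123, -0.2513, 0.0198]
contact_force: [-4.8, 13.7, 14.6]
now cx,lat,cz -7.5 0.8 44.3 F [-4.8 13.7 14.6]
tcp_pos: [0.5123, -0.2513, 0.0173]
contact_force: [-13.0, 18.8, 34.0]
now cx,lat,cz -7.5 0.8 41.8 F [-13.   18.8  34. ]
```

```bash
python3 -m pendant '[{"delta_pos":[0.003,0,0],"twist":0},{"delta_pos":[0.003,0,0.007],"twist":0},{"delta_pos":[0.003,0,0.01],"twist":0},{"delta_pos":[0.003,0,0.01],"twist":0}]'|sed -n '2p;4p'
python3 - <<'E'
from h import *
bay(-3,46);s=readout.get_state();print(s['ft_torque'])
im=get_image("side");g=cv2.cvtColor(im["pixels"],cv2.COLOR_RGB2GRAY)
for y in range(146,176): print(y," ".join("%3d"%x for x in g[y,336:362]))
E
```

```text
tcp_pos: [0.5126, -0.2512, 0.0154]
contact_force: [-15.1, 18.3, 43.3]
now cx,lat,cz -7.4 1.0 39.9 F [-15.1  18.3  43.3]
shift [0.0148, -0.0034, -0.0203]
twist 0.0002
[ 2.14513174  2.28939318 -0.44394526]
146  50  54  51  82 106  82  34  37  42  37  41  37  40  40  34  40  32  37  43  40  40  38  37  38  54 101
147  53  73  64  65  89  84  40  43  34  53  76  86 114 107  75  69  42  34  38  42  39  37  44  53  66 112
148  49  67  60  58  57  33  38  39  38  71 130 141 165 178 166 161 122  68  34  41  37  37  41  48  57  96
149  51  59  63  62  58  39  42  39  43  68  98  83  82  90 106 118 138 147  56  36  43  41  36  40  55 101
150  41  44  47  61  54  29  37  30  61 102 110 103 107 114 127 112  86 100  61  37  38  40  42  36  45  85
151  35  43  35  39  40  40  43  35  47  85  98 105 136 108  57  62  69  89  69  38  39  41  41  40  47  66
152  35  41  39  36  39  41  42  38  37  62 100  83  57  65  71  84  75  70  48  35  36  40  37  44  55  49
153  74  84  52  35  39  39  39  35  36  66  99  91 118 126 129 134 137 126  69  54  34  42  41  44  54  56
154 103 103 100  65  35  40  40 
[... 1643 characters left out ...]
  25   9  66 140 126  84  98  97  98  96  96  99  96
170 100 102  93  68  61  79 140 135 137 140 143 136 105  77  36  88 160 100  97  97 100  98  99  98  99  98
171  91  65  67  69  66  91 131 128 128 128 127 130 137 130  67  70 130  64  99 102  97  96  97  99  97  96
172  63  70  69  74  83 109 120 123 130 129 127 129 132 121  43  61  88  62  73 104 100  99  99  99  95  97
173  74  77 104 125 129 129 127 128 124 122 124 133 129 108  40  41  71  69  64  76 101  98  96  98  98  95
174  92 115 125 124 124 125 125 125 123 123 120 117 116  85  43  42  69  70  68  74 103  97  97 100  97  97
175 111 117 121 124 125 123 126 126 124 122 119 119 113  77  33  48  72  69  68  75 102  98  97  95  97 100
```

```bash
cat >> h.py <<'E'
def pred(im,cx=-3.6,ths=(0,5,10,15,20,25,30)):
    D=np.array([-.182,.983,0])/1.0;W=np.array([.983,.182,0]);B=np.array([.5102,-.2441,0])
    for th in ths:
        a=np.radians(th);d=D*np.cos(a)+np.array([0,0,np.sin(a)]);n=-D*np.sin(a)+np.array([0,0,np.cos(a)])
        fz=.0087+.0165*np.sqrt(1+np.cos(a)**2);c=B+D*cx/1e3+np.array([0,0,fz+.0305*np.sin(a)])
        C=np.array([proj(im,c+d*.028+.0165*(np.cos(q)*n+np.sin(q)*W)) for q in np.linspace(0,6.28,60)]);print(th,"face cols",C[:,0].min().round(1),C[:,0].max().round(1),"rows",C[:,1].min().round(1),C[:,1].max().round(1),"cz",round(c[2]*1e3,1))
E
python3 -c "
from h import *
pred(get_image('side'))"
```

```text
0 face cols 342.2 353.4 rows 163.9 172.6 cz 32.0
5 face cols 342.2 353.6 rows 162.2 171.6 cz 34.6
10 face cols 342.3 353.7 rows 160.5 170.5 cz 37.2
15 face cols 342.4 353.8 rows 158.9 169.4 cz 39.5
20 face cols 342.5 354.0 rows 157.3 168.3 cz 41.8
25 face cols 342.6 354.2 rows 155.8 167.1 cz 43.9
30 face cols 342.8 354.4 rows 154.3 165.9 cz 45.8
```

```bash
python3 -m pendant '[{"delta_pos":[0,-0.002,-0.02],"twist":0},{"delta_pos":[0,-0.002,-0.03],"twist":0},{"delta_pos":[0,-0.002,-0.03],"twist":0}]'|sed -n '2p;4p'
python3 -c "
from h import *
bay(6.5,45)"|head -2
```

```text
tcp_pos: [0.5121, -0.2507, 0.0204]
contact_force: [2.8, 10.5, 1.8]
now cx,lat,cz -6.9 0.7 44.9 F [ 2.8 10.5  1.8]
shift [0.0445, -0.0022, -0.0004]
```

```bash
python3 -m pendant '[{"delta_pos":[0.012,-0.001,0],"twist":0},{"delta_pos":[0.024,-0.002,0],"twist":0},{"delta_pos":[0.036,-0.002,0],"twist":0},{"delta_pos":[0.045,-0.002,0],"twist":0},{"delta_pos":[0.045,-0.002,0.005],"twist":0},{"delta_pos":[0.045,-0.002,0.005],"twist":0}]'|sed -n '2p;4p'
python3 -c "
from h import *
bay(6.5,45)"|head -2
python3 -m pendant '[{"delta_pos":[0,0,0.004],"twist":0},{"delta_pos":[0,0,0.004],"twist":0}]'|sed -n '2p;4p'
```

```text
tcp_pos: [0.5101, -0.2397, 0.0205]
contact_force: [3.4, 2.9, 10.7]
now cx,lat,cz 4.4 0.7 45.0 F [ 3.4  2.9 10.7]
shift [0.0071, -0.0023, -0.0]
tcp_pos: [0.5107, -0.2398, 0.0193]
contact_force: [7.7, 2.7, 7.2]
```

```bash
python3 -m pendant '[{"delta_pos":[0,0,-0.003],"twist":0},{"delta_pos":[0,0,-0.003],"twist":0},{"delta_pos":[0,0,-0.003],"twist":0},{"delta_pos":[0,0,-0.003],"twist":0},{"delta_pos":[0,0,-0.003],"twist":0},{"delta_pos":[0,0,-0.003],"twist":0}]' 1|sed -n '1,2p;4,5p'
python3 - <<'E'
from h import *
im=get_image("side");g=cv2.cvtColor(im["pixels"],cv2.COLOR_RGB2GRAY)
for y in range(146,176): print(y," ".join("%3d"%x for x in g[y,336:362]))
pred(im,10,(15,20,25,30));pred(im,6,(15,20,25,30));bay(20,60)
E
```

```text
clock: 39.75
tcp_pos: [0.5081, -0.2386, 0.0182]
contact_force: [-0.6, 1.0, -0.2]
opening: 0.0853
146  43  39  39  40  41  41  37  37  36  38  39  42  40  42  40  41  38  41  41  41  40  40  37  38  38  35
147  39  40  39  41  37  51  74  51  33  33  42  38  38  39  40  42  39  42  42  38  35  37  41  38  42  54
148  38  40  38  37  51  90 119 109  69  32  32  33  40  35  37  34  39  37  40  39  40  36  39  38  38  38
149  35  36  45  67 101 112 107 108 102  52  53  41  50  55  55  38  33  36  35  33  37  40  37  39  39  41
150  41  57  86 111  99  98  97 102 109 112 112 113 125 120 119  86  58  46  37  49  77  81  35  42  38  39
151  75 106 107 100 100  99  99 101  98  97  96  95 106 100 107 114 122 122 105 107 106  99  64  35  37  41
152  64 106 106  95  95  98 101  97  97  93  94  96 106 106 111 108 106 109 104 101  97 109 101  61  35  42
153  64 102 100  99  99 101 102  97  97  94  95  94  87  85  87  92  86 109 108 101  96 104 103  89  50  33
154  64 104  98  97  99 101  95  96  97  97 107 117 117 126 129 132 138 122  96 106 101 104 102  96  92  53
155  65 106 100  99 100  99 101
[... 2025 characters left out ...]
109 112 124 123 125 128 125 125 123 124 120 118 116  85  39  54 106 100  97  99  96 100  97  99  98  98
175 108 119 120 124 125 125 129 126 123 121 118 117 111  73  28  58 101  97  97  98  97  98  98  96  98  98
15 face cols 341.3 352.8 rows 162.0 172.6 cz 39.5
20 face cols 341.4 353.0 rows 160.4 171.4 cz 41.8
25 face cols 341.6 353.2 rows 158.9 170.2 cz 43.9
30 face cols 341.7 353.4 rows 157.4 169.0 cz 45.8
15 face cols 341.7 353.1 rows 161.1 171.6 cz 39.5
20 face cols 341.8 353.3 rows 159.5 170.5 cz 41.8
25 face cols 341.9 353.5 rows 158.0 169.3 cz 43.9
30 face cols 342.0 353.7 rows 156.5 168.1 cz 45.8
now cx,lat,cz 5.8 -1.1 42.7 F [1.  0.4 1.1]
shift [0.0474, 0.0037, -0.0576]
twist 0.0002
```

```bash
python3 -m pendant '[{"delta_pos":[0,0.003,-0.041],"twist":0},{"delta_pos":[0.02,0.003,-0.041],"twist":0},{"delta_pos":[0.041,0.003,-0.041],"twist":0},{"delta_pos":[0.041,0.003,-0.041],"twist":0},{"delta_pos":[0.041,0.003,-0.041],"twist":0}]' 1|sed -n '2p;4p'
python3 -c "
from h import *
bay(18,55)"|head -2
python3 -m pendant '[{"delta_pos":[0,0,0],"twist":0},{"delta_pos":[0,0,0],"twist":0},{"delta_pos":[0,0,0],"twist":0},{"delta_pos":[0,0,0],"twist":0},{"delta_pos":[0,0,0],"twist":0},{"delta_pos":[0,0,0],"twist":0},{"delta_pos":[0,0,0],"twist":0},{"delta_pos":[0,0,0],"twist":0}]' -1|sed -n '2p;4,6p'
python3 -c "
from h import *
bay(-3,46);pred(get_image('side'),9,(20,25))
im=get_image('side');g=cv2.cvtColor(im['pixels'],cv2.COLOR_RGB2GRAY)
for y in range(154,174): print(y,' '.join('%3d'%x for x in g[y,338:358]))"
```

```text
tcp_pos: [0.5067, -0.226, 0.0305]
contact_force: [0.4, -0.5, 0.0]
now cx,lat,cz 18.4 -0.1 55.0 F [ 0.4 -0.5  0. ]
shift [-0.0013, 0.0005, 0.0]
tcp_pos: [0.5073, -0.2264, 0.0308]
contact_force: [5.6, 1.2, 0.3]
opening: 0.0318
finger_force: 59.4
now cx,lat,cz 18.0 0.4 55.3 F [5.6 1.2 0.3]
shift [-0.0699, -0.0013, 0.0311]
twist 0.0001
20 face cols 341.5 353.1 rows 160.2 171.2 cz 41.8
25 face cols 341.6 353.2 rows 158.6 170.0 cz 43.9
154  40  39  40  38  38  39  76  99  99 112 130 137 138 139 128  72  27  30  35  35
155  38  39  46  38  38  46  72 106 116 107 115 122 123 128 135 121  30  38  41  42
156  39  37  43  44  45  47  75  99 103 119 121 125 125 127 130 118  47  40  37  42
157  65  37  59 107 120  42  85 104 113 120 126 126 126 124 124 117  66  31  39  41
158  44  49 104 123  41  35  87 107  99 110 127 120 124 124 123 107  43  34  42  39
159  44  46 104 124  39  60 118 131 136 147 138  99 101 119 114 106  67  38  41  36
160  39  45 101 120  52  98 147 172 169 168 172 168 141 106 100  72 101 117  48  36
161  35  63 121 120  92 148 170 163 161 163 163 166 164 146  80  64 116 127  4
[... 313 characters left out ...]
 166 133  74 136 114  27  38
166 104 110 127  95  59 147 173 169 167 159 151 170 185 171  96  57 137 113  23  45
167  98  94  64  55  25  76 143 171 170 167 168 172 177 130  99  88 130  91  30  53
168 104  96  64  36  26  26  49 105 160 191 178 142 133  79 116 103 130 111  83  91
169  90  66  62  61 103  98  86  39  44  46  42  35   5  60 134 132 115 122 100 102
170  95  67  62  71 125 125 140 134 123 119  99  62  32  69 140 114  91  96 101  99
171  97  65  70  96 136 130 129 128 132 132 138 129  65  69 135  95  94  98  97  96
172  66  74 110 144 150 120 128 127 128 130 134 120  41  57  95  95  98  98  99  98
173 118 124 128 123 125 128 124 123 122 129 131 109  38  53 104  99  98  98 100  98
```

```bash
python3 -m pendant '[{"delta_pos":[0,0,-0.004],"twist":0},{"delta_pos":[-0.01,0,-0.004],"twist":0},{"delta_pos":[-0.02,0,-0.004],"twist":0},{"delta_pos":[-0.028,0,-0.004],"twist":0},{"delta_pos":[-0.028,0,-0.004],"twist":0}]'|sed -n '4p'
python3 -c "
from h import *
bay(-3,46)"|head -1
for i in 1 2 3; do python3 -m pendant '[{"delta_pos":[-0.005,0,0],"twist":0},{"delta_pos":[-0.005,0,0],"twist":0}]'|sed -n '4p'
python3 -c "
from h import *
bay(-3,46)"|head -1; done
```

```text
contact_force: [0.5, 5.6, 0.4]
now cx,lat,cz 9.9 -0.5 56.0 F [0.5 5.6 0.4]
contact_force: [-0.8, 5.5, -0.1]
now cx,lat,cz 8.7 -0.6 55.9 F [-0.8  5.5 -0.1]
contact_force: [-0.3, 6.7, -0.8]
now cx,lat,cz 7.4 -0.6 55.9 F [-0.3  6.7 -0.8]
contact_force: [-0.7, 7.1, 0.4]
now cx,lat,cz 6.0 -0.7 55.9 F [-0.7  7.1  0.4]
```

```bash
for i in 1 2 3; do python3 -m pendant '[{"delta_pos":[-0.004,0,0],"twist":0},{"delta_pos":[-0.004,0,0],"twist":0}]'|sed -n '4p'
python3 -c "
from h import *
bay(-3,46)"|head -1; done
```

```text
contact_force: [-1.1, 7.3, 1.0]
now cx,lat,cz 5.0 -0.7 55.8 F [-1.1  7.3  1. ]
contact_force: [-1.0, 8.3, 0.7]
now cx,lat,cz 3.9 -0.7 55.8 F [-1.   8.3  0.7]
contact_force: [-1.7, 11.6, 2.5]
now cx,lat,cz 3.6 -0.8 55.7 F [-1.7 11.6  2.5]
```

```bash
for i in 1 2 3; do python3 -m pendant '[{"delta_pos":[0.001,0.0005,0.006],"twist":0},{"delta_pos":[0.002,0.001,0.012],"twist":0},{"delta_pos":[0.002,0.001,0.012],"twist":0}]'|sed -n '2p;4p'
python3 -c "
from h import *
bay(-3,46)"|head -1; done
```

```text
tcp_pos: [0.5096, -0.2406, 0.0286]
contact_force: [-3.1, 12.1, 9.6]
now cx,lat,cz 3.5 0.0 53.1 F [-3.1 12.1  9.6]
tcp_pos: [0.5099, -0.2402, 0.0257]
contact_force: [-3.9, 12.8, 13.7]
now cx,lat,cz 3.8 0.4 50.2 F [-3.9 12.8 13.7]
tcp_pos: [0.5099, -0.2397, 0.0222]
contact_force: [-6.8, 12.6, 18.5]
now cx,lat,cz 4.4 0.6 46.7 F [-6.8 12.6 18.5]
```

```bash
for i in 1 2; do python3 -m pendant '[{"delta_pos":[-0.001,-0.001,0.006],"twist":0},{"delta_pos":[-0.001,-0.001,0.012],"twist":0},{"delta_pos":[-0.001,-0.001,0.012],"twist":0}]'|sed -n '2p;4p'
python3 -c "
from h import *
bay(-3,46)"|head -1; done
python3 -c "
from h import *
pred(get_image('side'),-3.8,(0,5,10,15,20))
im=get_image('side');g=cv2.cvtColor(im['pixels'],cv2.COLOR_RGB2GRAY)
for y in range(152,176): print(y,' '.join('%3d'%x for x in g[y,338:358]))"
```

```text
tcp_pos: [0.5106, -0.2401, 0.0201]
contact_force: [-6.4, 15.7, 28.5]
now cx,lat,cz 3.8 1.2 44.6 F [-6.4 15.7 28.5]
tcp_pos: [0.5109, -0.241, 0.016]
contact_force: [-2.0, 12.4, 19.6]
now cx,lat,cz 2.9 1.3 40.5 F [-2.  12.4 19.6]
0 face cols 342.2 353.5 rows 163.8 172.6 cz 32.0
5 face cols 342.3 353.6 rows 162.1 171.5 cz 34.6
10 face cols 342.4 353.7 rows 160.5 170.5 cz 37.2
15 face cols 342.4 353.9 rows 158.9 169.4 cz 39.5
20 face cols 342.5 354.0 rows 157.3 168.2 cz 41.8
152  59  52  35  30  39  40  67 102  97  94  81  83  89  91  87  53  38  41  41  37
153  40  43  38  38  37  42  78 100  97  93  82  69  75  79  74  48  36  39  39  41
154  39  42  40  41  40  50  87  88  84  76 116 122 132 138 126  64  35  38  38  41
155  41  41  44  40  36  36  51  79  75 108 118 122 129 132 135 124  49  35  38  35
156  66  36  47  37  34  36  52  97 104 111 121 124 129 131 128 121  70  34  39  40
157  96  31  33  43  50  47  44  88 107 113 122 129 129 126 126 121  90  32  44  41
158  97  41  54 112 135  70  54 100 112 117 127 125 127 124 123 121 108  34  42  39
159  95  35  60 122 121  17  65 106 
[... 691 characters left out ...]
 159 112  65 115 122  38  38
168 101  93  62  37  26  31  25  14   6  18  42  69 120 114 101  80 113 125  73  65
169  92  66  60  66 114 115 100  52  46  36  26  22  10  63 132 122 120 129 102 104
170  94  66  64  76 139 135 137 140 143 136 106  78  37  84 153 100  88  88  98  99
171  97  63  69 101 136 127 128 128 129 130 139 128  65  68 131  89  95  99  97  97
172  66  71  87 131 146 121 128 128 129 129 134 120  44  55  87  96 101  97  97  97
173 103 124 126 124 126 128 123 124 121 128 130 109  41  55 106  98 100  97  98  99
174 121 124 127 124 126 125 124 122 123 120 116  86  36  44  66  73 103 100  97  97
175 122 122 128 125 126 125 127 121 117 118 114  78  27  45  69  78 101  97  98  98
```

```bash
for i in 1 2; do python3 -m pendant '[{"delta_pos":[0.001,-0.001,0.005],"twist":0},{"delta_pos":[0.002,-0.002,0.009],"twist":0},{"delta_pos":[0.002,-0.002,0.009],"twist":0}]'|sed -n '2p;4p'
python3 -c "
from h import *
bay(-3,46)"|head -1; done
python3 -c "
from h import *
im=get_image('side');g=cv2.cvtColor(im['pixels'],cv2.COLOR_RGB2GRAY)
for y in range(156,172): print(y,' '.join('%3d'%x for x in g[y,338:358]))"
```

```text
tcp_pos: [0.5109, -0.2411, 0.0139]
contact_force: [-0.3, 10.5, 21.1]
now cx,lat,cz 2.8 1.2 38.4 F [-0.3 10.5 21.1]
tcp_pos: [0.511, -0.2413, 0.012]
contact_force: [1.5, 10.7, 26.6]
now cx,lat,cz 2.6 1.3 36.5 F [ 1.5 10.7 26.6]
156  38  35  42  35  41  37  47  77  95 108 113 122 129 131 137 123  48  28  36  35
157  65  38  52  39  32  38  43  79 102 109 116 125 131 131 130 122  68  31  40  40
158  96  29  32  39  49  44  45  90 106 115 123 128 129 129 125 119  88  33  40  42
159  96  45  53 110 133  69  54 103 110 117 124 130 129 124 123 120 101  29  37  41
160  95  39  60 122 122  21  77 104 113 124 141 132 128 124 115 110  75  36  38  39
161  93  24  57 119 117  40 106 128 137 139 144 138 131 125 120  98  53  92  37  35
162  91  28  60 113  89  63 125 130 135 139 142 136 131 125 129  99  85 140 104  29
163  91  28  75 133  99  90 127 107 108 112 134 121  73  75  84  66  86 144  92  28
164  92  21  71 134 108 100 121 156 161 123 127  95  81  87  85  69  79 127  67  31
165  91  28  74 128  99 123 149 146 143 145 149 149 114  92  84  73  95 129  66  30
166  97  79  88 132 122 146 149 147 154 159 153 157 147 116  82  71  96 126  47  31
167 101  96  93  92  20  46  59 106 145 162 159 155 161 150  83  63 116 126  38  38
168  98  93  60  43  28  29  24  14  10  22  38  71 122 120  98  59 115 120  35  38
169  91  69  59  66 114 110 102  54  47  34  27  23  11  51 109  96 116 125  79  77
170  95  68  57  77 143 137 132 138 143 135 106  77  39  66 121  88 128 123 104 105
171  96  63  69 128 201 181 130 133 126 133 137 130  67  74 135  86  85  79  97  99
```

```bash
python3 -m pendant '[{"delta_pos":[0.006,0,0],"twist":0},{"delta_pos":[0.008,0,0],"twist":0},{"delta_pos":[0.008,0,0],"twist":0}]'|sed -n '2p;4p'
python3 -m pendant '[{"delta_pos":[0.008,0,-0.003],"twist":0},{"delta_pos":[0,0,-0.003],"twist":0},{"delta_pos":[0,0,-0.003],"twist":0},{"delta_pos":[0,0,-0.003],"twist":0},{"delta_pos":[0,0,-0.003],"twist":0},{"delta_pos":[0,0,-0.003],"twist":0}]' 1|sed -n '1,2p;4,5p'
python3 -m pendant '[{"delta_pos":[0,0,-0.1],"twist":0},{"delta_pos":[0,0,-0.2],"twist":0},{"delta_pos":[0.1,0,-0.3],"twist":0},{"delta_pos":[0.3,0,-0.4],"twist":0},{"delta_pos":[0.5,0,-0.4],"twist":0},{"delta_pos":[0.6,0,-0.4],"twist":0},{"delta_pos":[0.7,0,-0.4],"twist":0},{"delta_pos":[0.7,0,-0.4],"twist":0}]' 1|sed -n '1,2p;4,5p'
python3 - <<'E'
from h import *
im=get_image('side');g=cv2.cvtColor(im['pixels'],cv2.COLOR_RGB2GRAY);save(im,"fin_side.png")
for y in range(140,176): print(y,' '.join('%3d'%x for x in g[y,338:364]))
tp=get_image("top");save(tp,"fin_top.png");print(loc("side","cell_center",im),loc("top","cell_center",tp))
D=np.array([-.182,.983,0]);B=np.array([.5102,-.2441,.032])
for n,q in dict(nubtop=B+D*.028+[0,0,.0165],hoodedge=B-D*.026+[0,0,.0265],wall=B+D*.0305+[0,0,.0035]).items(): print(n,proj(im,q).round(1),proj(tp,q).round(1))
g=cv2.cvtColor(tp['pixels'],cv2.COLOR_RGB2GRAY)
for y in range(180,202): print(y,' '.join('%3d'%x for x in g[y,396:432]))
E
```

```text
tcp_pos: [0.511, -0.2413, 0.0121]
contact_force: [3.1, -2.3, 19.1]
clock: 46.05
tcp_pos: [0.5079, -0.238, 0.0091]
contact_force: [0.0, -0.9, -0.8]
opening: 0.0849
clock: 46.85
tcp_pos: [0.4686, -0.0281, 0.1295]
contact_force: [0.3, -0.7, 0.7]
opening: 0.0857
140 151 145 111  78  46  31  39  40  41  45  39  39  34  46  89 111 107 109 108 105 107 106 110 112 108 109
141  49  29  32  36  40  41  44  47  42  41  41  37  29  75 155 185 166 127 114 113 109 109 108 110 112 111
142  44  39  40  46  45  43  45  39  40  40  44  38  28  84 176 202 199 199 207 209 176 171 128 106 108 110
143  47  45  44  43  39  44  40  42  43  45  38  37  29  82 170 199 192 188 189 189 197 207 184  88 108 111
144  41  44  43  43  47  40  39  42  41  42  42  37  27  87 178 201 185 188 192 189 196 193 132 107 110 111
145  43  45  42  43  43  44  46  44  41  40  40  37  25  72 133 134 151 174 187 196 203 176  85 108 110 111
146  42  46  41  41  44  41  44  44  41  40  39  37  25 111 208 194 183 158 136 129 150 136  85 109 113 109
147  45  41  42  37  40  42  41  39  42  41  41  39  29 108 204 192 189 189 195 199 1
[... 5746 characters left out ...]
 108  96  85  85  86  93  92  89  86  85  92  89  89  88  86  88  85  86  87  85  84  85  88  87  85  85  88
198  83  82  74  78  67  59  49  68  92  99  88  84  86  88  89  88  89  88  84  81  89  85  85  85  87  86  85  86  89  86  87  82  88  88  88  85
199  81  82  83  87  84  75  76  81  88  90  86  88  84  90  86  83  88  85  88  85  88  84  87  86  87  90  89  85  89  87  88  89  88  87  86  86
200  86  87  85  89  89  87  84  87  88  86  85  88  88  88  90  85  89  87  88  88  88  88  89  85  89  83  85  87  86  85  89  88  87  83  84  88
201  84  86  87  88  87  82  87  87  88  85  85  87  87  88  82  86  86  83  88  85  86  86  89  86  87  88  87  85  85  86  86  84  88  88  85  85
```

```bash
python3 -m pendant '[{"delta_pos":[0.15,-0.1,-0.1],"twist":0},{"delta_pos":[0.3,-0.2,-0.2],"twist":0},{"delta_pos":[0.45,-0.3,-0.2],"twist":0},{"delta_pos":[0.6,-0.3,-0.2],"twist":0},{"delta_pos":[0.75,-0.3,-0.2],"twist":0},{"delta_pos":[0.9,-0.3,-0.2],"twist":0},{"delta_pos":[0.9,-0.3,-0.2],"twist":0}]' -1|sed -n '1,2p'
python3 - <<'E'
from h import *
im=get_image('side');g=cv2.cvtColor(im['pixels'],cv2.COLOR_RGB2GRAY);save(im,"fin_side.png")
for y in range(146,174): print(y,' '.join('%3d'%x for x in g[y,338:362]))
pred(im,0,(0,5,10))
D=np.array([-.182,.983,0]);B=np.array([.5102,-.2441,.0485])
for x in(-26,0,27): print(x,proj(im,B+D*x/1e3).round(1))
print(loc("side","cell_center",im))
E
```

```text
clock: 47.75
tcp_pos: [0.3309, 0.2205, 0.1894]
146 186 189 191 194 196 199 201 200 204 207 206 208 208 210 211 211 213 213 213 217 217 217 217 219
147 186 190 194 195 196 199 202 201 204 206 208 207 211 210 211 212 213 213 216 216 216 218 218 219
148 185 188 191 195 198 198 200 204 205 206 205 207 210 211 211 212 214 213 215 216 216 218 219 220
149 187 189 191 195 194 202 201 200 206 205 207 208 210 210 212 212 216 215 216 214 219 219 219 219
150 187 189 194 196 197 200 200 204 204 203 209 209 210 210 213 212 211 214 213 217 219 218 219 219
151 189 190 195 196 197 202 202 205 206 205 209 207 210 212 212 215 214 214 213 216 219 218 218 221
152 189 192 193 194 198 201 201 205 207 207 208 210 209 211 211 213 212 216 216 218 219 217 219 218
153 190 194 194 197 200 203 202 204 205 206 209 212 209 212 213 215 214 215 217 217 218 220 217 219
154 187 195 195 197 200 199 203 205 207 206 210 210 211 210 212 213 213 217 216 218 217 219 217 221
155 190 192 195 196 200 201 203 205 204 208 209 211 211 212 212 212 214 213 216 217 220 220 219 219
156 190 193 196 199 200 203 203 206 206 208 209 210 2
[... 1248 characters left out ...]
69 196 199 200 202 206 204 207 209 209 210 212 213 213 214 215 215 216 217 218 220 220 220 220 220
170 197 200 202 202 205 204 208 208 210 209 210 213 214 214 216 215 216 217 219 219 219 218 220 220
171 199 200 206 205 205 205 207 208 210 211 211 211 214 216 217 216 217 218 219 220 220 221 221 220
172 199 198 202 204 207 207 208 208 211 211 212 214 213 214 217 216 218 218 221 221 221 223 221 221
173 200 201 203 205 205 206 209 208 208 210 212 213 215 215 217 218 216 219 220 216 193 197 211 217
0 face cols 341.9 353.2 rows 164.7 173.4 cz 32.0
5 face cols 342.0 353.3 rows 163.0 172.4 cz 34.6
10 face cols 342.1 353.4 rows 161.4 171.4 cz 37.2
-26 [351.8 152.8]
0 [349.9 158.5]
27 [347.9 164.6]
[]
```

```bash
python3 -c "
from h import *
B=np.array([.5102,-.2441])+.015*np.array([-.182,.983]);go(*B,.09,10.5);print(readout.get_state()['opening'])"
```

```text
shift [-1.5726, 0.2999, 0.3309]
twist 0.0007
-7.164833321232534e-05
```

```bash
python3 -m pendant '[{"delta_pos":[-0.15,0.05,0],"twist":0},{"delta_pos":[-0.3,0.1,0],"twist":0},{"delta_pos":[-0.45,0.2,0],"twist":0},{"delta_pos":[-0.6,0.3,0],"twist":0},{"delta_pos":[-0.75,0.3,0],"twist":0},{"delta_pos":[-0.9,0.3,0.0],"twist":0},{"delta_pos":[-1,0.3,0],"twist":0},{"delta_pos":[-1,0.3,0],"twist":0}]' -1|sed -n '1,2p'
python3 -m pendant '[{"delta_pos":[-0.15,0,0],"twist":0},{"delta_pos":[-0.3,0,0],"twist":0},{"delta_pos":[-0.45,0,0],"twist":0},{"delta_pos":[-0.573,0,0.1],"twist":0},{"delta_pos":[-0.573,0,0.25],"twist":0},{"delta_pos":[-0.573,0,0.35],"twist":0},{"delta_pos":[-0.573,0,0.4],"twist":0},{"delta_pos":[-0.573,0,0.4],"twist":0}]' -1|sed -n '1,2p;4p'
python3 - <<'E'
from h import *
bay(18,73.5)
im=get_image('side');g=cv2.cvtColor(im['pixels'],cv2.COLOR_RGB2GRAY)
for y in range(152,174): print(y,' '.join('%3d'%x for x in g[y,338:360]))
E
```

```text
clock: 48.65
tcp_pos: [0.4751, -0.0668, 0.1889]
clock: 49.45
tcp_pos: [0.5047, -0.2306, 0.0672]
contact_force: [1.0, 0.9, 0.3]
now cx,lat,cz 14.2 -3.0 91.7 F [1.  0.9 0.3]
shift [0.0123, 0.0102, 0.0605]
twist -0.0005
152 106  97 100  98 102 106  94  53  37  89 128  64  76 132  89  29  32  60 106 102  99  90
153 106  98 100  98 102  98  92  56  37  88 131  66  77 132  86  26  40  94 137 104  99  93
154  97  96  98 102  98 100  90  57  32  83 128  67  78 131  87  28  41  77 129 122  98  91
155  97 101 100 100  97  98  99  91  46  85 127  70  96 129  55  21  45  77  99 132 104  90
156  98 100 100  99  97  96  95  93 119 133 111  46  94 123  63  45  64  99 123 135 105  93
157  98 101  99  99  95  96  92  88 120 130 116  54  92 131 129 149 128  81 103 131 101  95
158 102 100 100  97  96  97 100 107 126 126 110 106  93 127 140 139 117  82 113 141  98  94
159  97  98  99  97  98  97  95 121 126 137 138 148 145 146 136 127 119  99 111 122  97  93
160  97  99  98 100  99  94  99 122 132 138 143 142 134 131 132 124 109 131 183  93  98  97
161  98  97  98  98  98  94 118 124 132 139 140 139 132
[... 440 characters left out ...]
 147 146 146 150 141 109  91 110 136  96  97 100 100  98
167 101  98  64  47  22  43  60 101 139 156 151 151 152 140  94 114  99  96 100 100 100  96
168 103  95  62  43  30  27  24  15  12  22  40  65 114 109 101 102  94  95  99 100  98  96
169  96  68  64  63 107 104  91  51  45  28  26  21  15  52 119 136  94  97 101  97  97 100
170  95  68  59  76 127 123 123 127 131 123  96  69  36  64 137 124  96  98  99 101  97  99
171  96  68  71  94 121 116 116 118 114 114 130 135  61 104 189  92  93  99 102  98  98  98
172  65  69  86 111 110 116 118 114 116 154 206 179  33  64 106  98  98  99 100 100  96  98
173  98 119 124 131 128 131 127 123 144 200 192 151  35  50 105  99  98  97  98  97  97  98
```

```bash
python3 -m pendant '[{"delta_pos":[0.01,0.01,0.03],"twist":0},{"delta_pos":[0.01,0.01,0.05],"twist":0},{"delta_pos":[0.01,0.01,0.053],"twist":0}]' -1|sed -n '2p;4p'
for i in 1 2 3 4; do python3 -m pendant '[{"delta_pos":[0,0,0.005],"twist":0},{"delta_pos":[0,0,0.005],"twist":0}]' -1|sed -n '2p;4p'; done
```

```text
tcp_pos: [0.5088, -0.2264, 0.053]
contact_force: [0.2, 1.4, -0.2]
tcp_pos: [0.509, -0.2266, 0.052]
contact_force: [0.4, -0.5, 0.7]
tcp_pos: [0.5089, -0.2266, 0.0504]
contact_force: [-0.3, 0.4, -0.5]
tcp_pos: [0.5092, -0.2266, 0.0492]
contact_force: [0.4, 0.4, 2.4]
tcp_pos: [0.5097, -0.2264, 0.0484]
contact_force: [0.0, 5.5, 8.9]
```

```bash
for i in 1 2; do python3 -m pendant '[{"delta_pos":[0,0,0.006],"twist":0},{"delta_pos":[0,0,0.006],"twist":0}]' -1|sed -n '2p;4p'; done
python3 -m pendant '[{"delta_pos":[0,0,-0.03],"twist":0},{"delta_pos":[-0.04,0,-0.03],"twist":0},{"delta_pos":[-0.09,0,-0.03],"twist":0},{"delta_pos":[-0.09,0,-0.02],"twist":0},{"delta_pos":[-0.09,0,-0.016],"twist":0}]' -1|sed -n '2p;4p'
for i in 1 2 3; do python3 -m pendant '[{"delta_pos":[0,0,0.004],"twist":0},{"delta_pos":[0,0,0.004],"twist":0}]' -1|sed -n '2p;4p'; done
```

```text
tcp_pos: [0.51, -0.2264, 0.0482]
contact_force: [-4.2, 7.7, 24.0]
tcp_pos: [0.5101, -0.2263, 0.0479]
contact_force: [-9.9, 11.2, 39.3]
tcp_pos: [0.5139, -0.2547, 0.0484]
contact_force: [-2.9, -5.6, 9.5]
tcp_pos: [0.514, -0.2548, 0.0483]
contact_force: [-4.6, -6.4, 11.3]
tcp_pos: [0.5141, -0.2548, 0.0482]
contact_force: [-9.0, -4.1, 21.7]
tcp_pos: [0.5141, -0.2548, 0.0481]
contact_force: [-11.6, -0.1, 31.8]
```

```bash
python3 -m pendant '[{"delta_pos":[0,0,-0.1],"twist":0},{"delta_pos":[0,0,-0.2],"twist":0},{"delta_pos":[0,0,-0.3],"twist":0},{"delta_pos":[0.1,0,-0.4],"twist":0},{"delta_pos":[0.25,-0.1,-0.4],"twist":0},{"delta_pos":[0.4,-0.2,-0.4],"twist":0},{"delta_pos":[0.5,-0.3,-0.4],"twist":0},{"delta_pos":[0.5,-0.3,-0.4],"twist":0}]' -1|sed -n '1,2p;4p'
python3 - <<'E'
from h import *
for n in("top","side"):
    im=get_image(n);save(im,"end_%s.png"%n)
    for t in("cell_center","small_cell_center","stub_center","can_center","coupon_center"): print(n,t,loc(n,t,im)[:2])
    if n=="side": pred(im,0,(0,5)); g=cv2.cvtColor(im['pixels'],cv2.COLOR_RGB2GRAY);[print(y,' '.join('%3d'%x for x in g[y,338:360])) for y in range(156,172)]
E
```

```text
clock: 52.9
tcp_pos: [0.3933, -0.118, 0.1634]
contact_force: [0.4, 0.7, 0.6]
top cell_center [(0.74, [0.5153, -0.2512, 0.0466])]
top small_cell_center []
top stub_center [(0.66, [0.5132, 0.2528, 0.0469])]
top can_center [(0.65, [0.6635, -0.0329, 0.1316])]
top coupon_center [(0.89, [0.623, -0.2245, 0.0065]), (0.66, [0.5501, 0.0098, 0.0141])]
side cell_center [(0.57, [0.5061, -0.2421, 0.0508])]
side small_cell_center [(0.57, [0.4724, 0.2685, 0.0477])]
side stub_center [(0.5, [0.5146, 0.2512, 0.0479])]
side can_center [(0.68, [0.6661, -0.0222, 0.0976])]
side coupon_center [(0.74, [0.6229, -0.2181, 0.0135]), (0.34, [0.5495, 0.0082, 0.0144])]
0 face cols 341.9 353.2 rows 164.7 173.4 cz 32.0
5 face cols 342.0 353.3 rows 163.0 172.4 cz 34.6
156 102 106 103 102 103  99  96  96 123 140 145 152 153 155 157 139  91  94 122 134 110  95
157 108 103 101 102  96  99  96  99 129 143 147 153 154 156 150 134  89  85 108 138 105  97
158 111 115 109 101  99 102 103 115 135 146 150 158 158 151 143 134 122  81 116 146  99  98
159 111 112 107 100 102  99 100 129 140 146 155 156 152 147 139 132 118 106 111 
[... 415 characters left out ...]
 112  93 117 141 134 129 116 105 125  94  74 102 102  99
165 101 102 105 100  96 128 147 154 158 167 182 130 112 125 108 135 186  67  98 102 105 104
166 103 106  96  80 121 164 163 160 155 157 157 155 132  96  95 127 186  93 101 103 103 101
167 108  97  66  51  27  48  75 127 151 178 162 163 156 117 102 109 100  96 102 105 103 102
168 105  99  63  39  35  32  27  13   7  22  46  74 130 114 109 147  94 101 101 101 104 102
169  96  68  66  68 121 116 106  54  50  34  28  21  19  43 133 188  96  99 105 102 101 102
170  98  71  62  73 128 128 139 143 145 138 109  80  41  85 167 123  94 100 106 102 101  99
171  98  66  73 100 123 117 123 135 136 137 142 138  61 105 190  94 100 105 102 100 101 103
```

```bash
python3 -c "
from station import arm
print(arm.close_job())"
```

```text
the job is handed in; nothing more can be done
None
```

I laid the large cell in the grey rest, let go, took it again lying and loaded it into the grey lamp's bay. Pressing on top at two points gave the same height, 48 mm, so it lies level; the last pictures show the nub end behind the contact wall and nothing else moved. The job was handed in at about 53 s of the 72 s limit, and the call returned no verdict.

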